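# Stack the loaded peg tray in the pull-out tray and shut it

## Task

Put the peg tray, with its five purple pegs, into the open pull-out tray of the clear drawer unit so that all four corner lugs drop fully home into the sockets, then push the pull-out tray fully shut. The socket plate has shifted a little sideways, so feel gently for the holes and never force the tray down or slam the drawer; leave everything else on the bench where it is.

Things in the scene. Friction and masses are not known exactly. Their poses are not given: they have to be found in the camera images.
- peg_tray: Loose grey open tray, 130 mm (its x) by 170 mm (its y), about 0.5 kg with its five purple pegs, with a black carrying handle on top and a black lug under each corner. Origin: centre, at the level of the lug tips (bench height as it stands); z up. Underside at z 12 mm, floor at 16, rim at 38. It is the same turned end for end: either way round is right.
- handle (a point): Middle of the peg tray's black handle bar, moves with the tray, 71 mm above the lug tips; axes as the tray's. The bar runs along y over the tray's centre: 12 mm thick (x), 72 mm long (y), 30 mm high (15 mm above and below this point), on two posts. Pinch it across x from above, with fingertips at most 30 mm below this point, clear of the pegs.
- lug (a point): Tip of one of the peg tray's four lugs (tray x +50, y +70 mm); the others are at x +-50, y +-70 mm. Each lug is a round pin, 14 mm in diameter, 12 mm long, with a 0.5 mm bevel at the tip.
- unit: Clear plastic two-tier drawer unit, fixed to the bench, 185 mm deep (its x), 236 mm wide (its y), 165 mm high. Origin: centre of its underside; -x is its open front. The lower drawer is shut and does not move. The upper one is the pull-out tray; the underside of the unit's top plate is 159 mm above the bench.
- drawer (a joint): How far the pull-out tray is out, m: 0 shut, stop at 0.2; it slides along the unit's x and comes out towards -x. It starts 0.165 to 0.19 out, runs with about 3 N of friction (more when faster) and stays where it is left. With the peg tray seated it passes under the unit's top with 9 mm to spare; with the peg tray perched on the sockets it jams.
- seat (a point): Where the middle of the orange socket plate's top face would be if the plate were slid fully to the right (-y), 17 mm right of the pull-out tray's centre line; 76 mm above the bench; moves with the pull-out tray; axes parallel to the unit's. When seated, the peg tray's underside lies on the plate and its lug tips are 12 mm below this point; perched on the plate they are level with it. 80 mm to the inside of the front panel and to the rear wall.
- socket (a point): Mouth centre of one socket (x +50, y +70 from seat), were the plate fully right. Four through holes, 18 mm along x by 16 mm along y, at x +-50, y +-70 mm. The plate (130 x 170 mm) is NOT there: it sits somewhere 3 to 31 mm further to +y, held by 12 N of friction, and no reading shows where (this point neither). Along x and in yaw it is true. Find the holes by feel along y.
- side (a point): Top of the pull-out tray's side wall (+y side, inner face, halfway along), 19 mm above the socket plate; the room between the side walls is 214 mm. The rear wall is as high. Pressing the peg tray on the unit with more than 60 N, or shutting the drawer faster than 0.4 m/s, counts as rough.
- front (a point): Top edge of the pull-out tray's clear front panel, middle, on the outer (-x) face; moves with it; axes parallel to the unit's. The panel is flat, 236 mm wide, 92 mm high, 12 mm thick. Push on its outer face, in the top 40 mm, to shut it. Shut, this point is 20 mm below the top of the unit and 12 mm in front of it.
- peg0: Loose purple aluminium V-peg, 150 mm long (its y), 16 mm wide, 9 mm high, 15 g, lying in the peg tray along the tray's y. Origin: middle of its underside.
- peg1: Loose purple aluminium V-peg, 150 mm long (its y), 16 mm wide, 9 mm high, 15 g, lying in the peg tray along the tray's y. Origin: middle of its underside.
- peg2: Loose purple aluminium V-peg, 150 mm long (its y), 16 mm wide, 9 mm high, 15 g, lying in the peg tray along the tray's y. Origin: middle of its underside.
- peg3: Loose purple aluminium V-peg, 150 mm long (its y), 16 mm wide, 9 mm high, 15 g, lying in the peg tray along the tray's y. Origin: middle of its underside.
- peg4: Loose purple aluminium V-peg, 150 mm long (its y), 16 mm wide, 9 mm high, 15 g, lying in the peg tray along the tray's y. Origin: middle of its underside.
- mug: Blue ceramic mug, 80 mm across, 90 mm high, bystander. Origin: centre of its underside.
- extractor: Steel T-handled peg extractor lying flat, 175 mm long (its x), handle 80 mm wide, 10 mm high, bystander. Origin: on its shaft, 90 mm from the handle, at bench level.
- bottle: Bare aluminium drink bottle, 64 mm across, 170 mm high, bystander. Origin: centre of its underside.
- jar: Glass jar, 64 mm across, 80 mm high, bystander. Origin: centre of its underside.
- tin: Green tin, 72 mm across, 70 mm high, bystander. Origin: centre of its underside.
- mallet: Hammer lying flat, bystander. Origin: underside, on its handle axis (its x).
There are look-alikes about, which are no part of the job. What is shaped like the peg_tray but turquoise or yellow is not meant.

How it is judged (in metres and radians):
On the way, in this order (a step that is already met when the one before it is completed fails the run):
1. the peg tray is seated, all four lugs down in the sockets, while the pull-out tray is still out (z of peg_tray in the frame of seat below -0.0095 m and x of peg_tray in the frame of seat between -0.006 and 0.006 m and y of peg_tray in the frame of seat between 0 and 0.034 m and angle between the x axis of peg_tray and the x axis of seat, either way round below 0.04 rad and angle between peg_tray's own z axis and vertical below 0.03 rad and value of joint drawer above 0.1 m), for 0.2 s.
2. the pull-out tray is shut with the peg tray still seated (z of peg_tray in the frame of seat below -0.0095 m and x of peg_tray in the frame of seat between -0.006 and 0.006 m and y of peg_tray in the frame of seat between 0 and 0.034 m and angle between the x axis of peg_tray and the x axis of seat, either way round below 0.04 rad and angle between peg_tray's own z axis and vertical below 0.03 rad and value of joint drawer below 0.006 m), for 0.2 s.
At the end, for the whole second after the job is handed in: The pull-out tray is shut to within 6 mm; the peg tray is at rest in it, level within 0.03 rad and square within 0.04 rad, its lugs at least 9.5 mm down in the sockets (within 6 mm of the seat point along x and 0 to 34 mm to its +y side); all five pegs lie in the peg tray (all of step 2 and linear speed of peg_tray below 0.02 m/s and x of peg0 in the frame of peg_tray between -0.061 and 0.061 m and y of peg0 in the frame of peg_tray between -0.03 and 0.03 m and z of peg0 in the frame of peg_tray between 0.008 and 0.04 m and x of peg1 in the frame of peg_tray between -0.061 and 0.061 m and y of peg1 in the frame of peg_tray between -0.03 and 0.03 m and z of peg1 in the frame of peg_tray between 0.008 and 0.04 m and x of peg2 in the frame of peg_tray between -0.061 and 0.061 m and y of peg2 in the frame of peg_tray between -0.03 and 0.03 m and z of peg2 in the frame of peg_tray between 0.008 and 0.04 m and x of peg3 in the frame of peg_tray between -0.061 and 0.061 m and y of peg3 in the frame of peg_tray between -0.03 and 0.03 m and z of peg3 in the frame of peg_tray between 0.008 and 0.04 m and x of peg4 in the frame of peg_tray between -0.061 and 0.061 m and y of peg4 in the frame of peg_tray between -0.03 and 0.03 m and z of peg4 in the frame of peg_tray between 0.008 and 0.04 m); the robot touches nothing.
It fails at once if the peg tray is pressed against the drawer unit (pull-out tray and socket plate included) with more than 60 N (contact force between peg_tray and unit above 60 N).
It fails at once if the pull-out tray is slammed: closing faster than 0.4 m/s (velocity of joint drawer below -0.4 m/s).
It fails at once if a bystander (mug, extractor, bottle, jar, tin or mallet) is moved more than 20 mm (distance of any of mug, extractor, bottle, jar, tin, mallet from where it was at the start of the episode above 0.02 m).
It also fails if it takes over 72 s, if anything falls off the work surface, if the arm or the gripper's body presses on something with over 40 N, if the wrist force passes 120 N, or if a joint passes its speed limit or range.

## Robot

A 6-joint arm with a two-finger parallel gripper is mounted at the origin on the work surface. World frame = base frame: x ahead of the robot, y to its left, z up, the work surface at z = 0. Lengths are in m, angles in degrees, forces in N, time in s.
With the tool pointing down it reaches from about 0.25 to 0.725 m from the base axis. Payload 9.7 kg.
Tool frame: the origin (TCP) lies on the centre line of the jaws, within the pads' length; the fingertips stand 17 mm ahead of it and the grasp point (between the pads) lies 2 mm behind it (bot.nose_length is the distance from the TCP to the fingertips, in m); x points along the fingers, y is the direction in which the jaws open and shut, and the axes are right-handed (so a half turn about x gives the same grasp; the last joint's range is limited). The gripper opens to 85 mm and grips with 20 to 120 N. Pads are 22 mm wide; open, the fingers measure 114 mm over their backs; the gripper's body (76 mm by 85 mm) begins 54 mm behind the grasp point. The pads swing forward as they close: fully open they stand 13 mm farther back than shut.
Start: joints at [71.677, 4.979, 10.078, 95.1, 0, 90], TCP at [0.173, 0.522, 0.216] pointing down, gripper open.
Joint ranges: [-179.16, 179.16], [-48.56, 103.87], [-65.8, 70.77], [-126.05, 130.52], [-82.76, 87.17], [-180, 180]. Speed limits (degrees/s): [127.2, 127.2, 147.25, 180, 180, 180].

## Interface

Orientations are given as [roll, pitch, yaw] about the fixed x, y, z axes, in that order (R = Rz(yaw) Ry(pitch) Rx(roll)).
In Python, from workcell import bot, viewer, ticket gives the robot as it stands.
- The arm moves only by the tool jog_arm, never from a script. Its argument "deltas" is a list of rows, each an object of numbers: "fingers": the opening, from 0 (shut) to 1 (fully open); "x", "y", "z": the shift along the world's x, y, z in mm; "twist": the turn about the world's z in degrees. A call has 1 to 10 rows; each row is the pose to reach, as a shift and turn from the pose measured when the call began; what a row does not reach only later rows make up. A row lasts 1/10 s, in which the tool goes at most 50 mm and 8.59 degrees, less where a joint would pass 70% of its speed; a pose out of reach is approached as far as the arm can. A call with a gripper value outside its range is refused whole. The fingers move at their own pace and stop on an object; "grip_force" is the grip in N (left out, the last holds). Time passes only in rows, so rows that repeat a pose let the fingers close. It gives the time, the measured TCP pose, the force and the opening at its end, in the units of the state.
- bot.get_obs(): the state, without advancing time (a new reading comes with each control period).
- viewer.camera(name): name is "scene" or "top" or "wrist"; returns a dict with "image" (400x640x3 uint8, red, green, blue), "fovy" (degrees; the focal length in pixels is half the picture's height over the tangent of half this angle, whatever the lens; pixels are square), "cx", "cy" (the principal point, pixels), "D" ([k1, k2, p1, p2, k3] as OpenCV has them; the pictures are not rectified), "world_to_cam" (4x4, takes a point from world to camera coordinates); the wrist camera has in their place "tool_from_camera" (4x4, takes a point from camera to tool coordinates, whose origin is the TCP and whose axes are the tool frame's). Camera axes: x right, y down, z forward; pixel columns grow to the right and rows downward; lengths in m; the calibration is good to about 2 mm. A picture is of the moment at which its call begins: read the wrist's pose just before it. There is no depth.
- ticket.job_done(): hands the job in, once; it reports no verdict.
The state is a dict: "time": time; "q": joint angles; "qd": joint speeds; "joint_efforts": joint torques, N m; "ee_pos": TCP position; "tcp_rot": TCP orientation; "wrist_force": force on the tool from outside, world axes, zero at the start; "torque": the same for the moment, N m; "opening": finger opening in m.
Only numpy, scipy, OpenCV 4.12 (cv2) and the standard library are available. Lean on these libraries where they do the work, as an engineer would, in place of code of your own. Each camera call takes 0.05 s, during which the arm holds its last target.

## Working session

There is one attempt and no reset: what is moved stays moved. The work goes in short steps, Python scripts to look and compute and a tool call to move; the robot and the scene stay as the last step left them, time stands still between calls to the robot, and variables do not carry over. Pictures are saved under pics/ and viewed, and the job is handed in when it is done.

Besides the shell and the picture viewer there is one more tool, called after "Call:" as name([rows], argument=value, ...), one row to a line, values as JSON. jog_arm: Moves the arm, as the interface text tells. Its arguments: {"type":"object","properties":{"deltas":{"type":"array"},"grip_force":{"type":"number"}},"required":["deltas"]}

```bash
ls; mkdir -p pics; cat > h.py <<'E'
import numpy as np, cv2, json
from workcell import bot, viewer, ticket
from scipy.spatial.transform import Rotation as R
def K(c):
    f=200/np.tan(np.radians(c['fovy'])/2)
    return np.array([[f,0,c['cx']],[0,f,c['cy']],[0,0,1.]])
def save(n,im): cv2.imwrite('pics/'+n+'.png',im[:,:,::-1])
def w2c(c,obs=None):
    if 'world_to_cam' in c: return np.array(c['world_to_cam'])
    T=np.eye(4);T[:3,:3]=R.from_euler('xyz',obs['tcp_rot'],degrees=True).as_matrix();T[:3,3]=obs['ee_pos']
    return np.linalg.inv(T@np.array(c['tool_from_camera']))
def proj(c,P,obs=None):
    M=w2c(c,obs);P=np.atleast_2d(np.array(P,float))
    return cv2.projectPoints(P,cv2.Rodrigues(M[:3,:3])[0],M[:3,3],K(c),np.array(c['D'],float))[0][:,0]
def back(c,uv,z,obs=None):
    M=w2c(c,obs);uv=np.atleast_2d(np.array(uv,float))
    n=cv2.undistortPoints(uv[:,None],K(c),np.array(c['D'],float))[:,0]
    d=np.c_[n,np.ones(len(n))]@M[:3,:3];o=-M[:3,:3].T@M[:3,3]
    return o+d*((z-o[2])/d[:,2])[:,None]
E
python3 - <<'E'
from h import *
o=bot.get_obs();print(o, bot.nose_length)
for n in ['scene','top','wrist']:
    c=viewer.camera(n);save(n+'0',c['image']);print(n,c['fovy'],c['cx'],c['cy'],c['D'])
    np.save(n+'0.npy',{k:v for k,v in c.items()},allow_pickle=True)
E
```

```text
pics
{'time': 0.0, 'q': array([7.16763314e+01, 5.01260591e+00, 1.00335952e+01, 9.50976450e+01,
       1.37916769e-03, 9.00007401e+01]), 'qd': array([ 0.08963627, -0.04722156,  0.09950054, -0.01462992,  0.04109649,
       -0.00280321]), 'joint_efforts': array([ 5.79599655e-04, -5.20388496e+01,  4.64799964e+01,  1.64557330e-02,
       -3.24959183e-05,  1.12498401e-05]), 'ee_pos': array([0.17282975, 0.52188861, 0.21566092]), 'tcp_rot': array([ -91.0299967 ,   89.92333183, -109.35440629]), 'wrist_force': array([-0.16683656, -0.38567605,  0.38994379]), 'torque': array([-0.01502659,  0.0602766 , -0.06046026]), 'opening': 0.08594125757386932} 0.017
scene 51.01202304407755 325.5031385088109 196.72442804507423 [-0.10653706  0.          0.          0.          0.        ]
top 42.29648299503685 322.49187402266693 204.52007633092896 [0.03994087 0.         0.         0.         0.        ]
wrist 60.328012032019984 321.4020960328241 201.8147412866327 [0.00493424 0.         0.         0.         0.        ]
```

View pics/scene0.png

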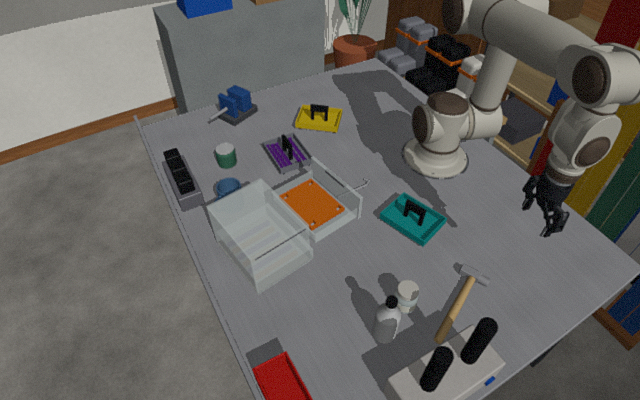

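View pics/top0.png

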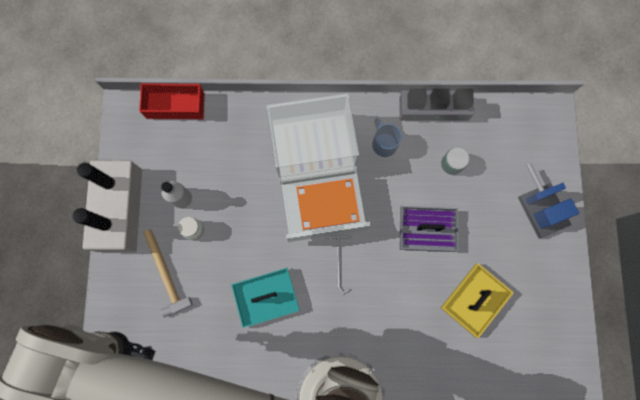

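View pics/wrist0.png

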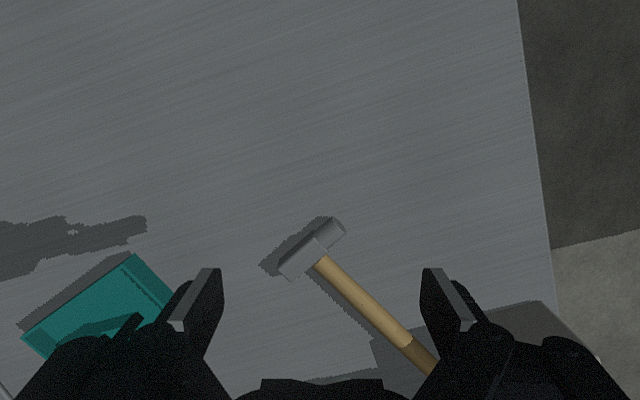

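The top image has three trays of this shape: turquoise (265,297), yellow (478,300) and grey with purple pegs (429,229). Only the grey one fits the description. I'll confirm it in an enlarged crop.

```bash
python3 - <<'E'
from h import *
c=np.load('top0.npy',allow_pickle=True).item()
im=c['image'][80:260,260:470]
save('crop0',cv2.resize(im,None,fx=3.3,fy=3.3,interpolation=cv2.INTER_CUBIC)[:600,:800])
print(back(c,[[429,229],[325,205]],0.0))
M=w2c(c);print(-M[:3,:3].T@M[:3,3])
c2=np.load('scene0.npy',allow_pickle=True).item();M=w2c(c2);print(-M[:3,:3].T@M[:3,3])
E
```

```text
[[ 0.49306808 -0.2733675   0.        ]
 [ 0.56625263  0.04482225  0.        ]]
[0.27511959 0.06911609 1.56706016]
[0.97490987 0.8341507  1.03181643]
```

View pics/crop0.png

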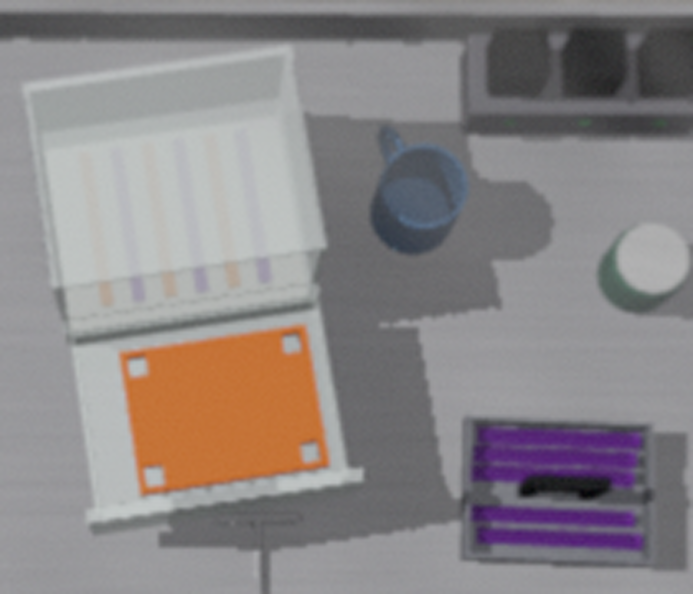

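The crop confirms it: the grey tray with five purple pegs and a black handle, at crop (558,490), is the one. The drawer is out, and the plate's square holes are visible at crop (138,367), (291,344), (155,476) and (310,452). The extractor lies in front of the panel.

```bash
python3 - <<'E'
from h import *
o=bot.get_obs();Rm=R.from_euler('xyz',o['tcp_rot'],degrees=True).as_matrix();print(Rm.round(3))
print(np.load('wrist0.npy',allow_pickle=True).item()['tool_from_camera'])
c=np.load('top0.npy',allow_pickle=True).item()
s=lambda p:[[260+(u+.5)/3.3-.5,80+(v+.5)/3.3-.5] for u,v in p]
P=back(c,s([(138,367),(291,344),(155,476),(310,452)]),0.076);print('holes',P.round(4),P.mean(0))
P=back(c,s([(463,417),(653,423),(463,561),(650,568)]),0.038);print('tray',P.round(4),P.mean(0))
P=back(c,s([(521,488),(610,484)]),0.086);print('handle',P.round(4),P.mean(0))
P=back(c,s([(87,515),(362,472)]),0.145);print('front',P.round(4))
P=back(c,s([(25,87),(292,47),(326,245),(53,290)]),0.165);print('unit',P.round(4))
P=back(c,s([(420,190)]),0.09);print('mug',P.round(4))
P=back(c,s([(650,260)]),0.07);print('tin',P.round(4))
E
```

```text
[[-0.     0.314  0.949]
 [-0.001  0.949 -0.314]
 [-1.    -0.001  0.   ]]
[[-1.38314941e-03 -3.16791899e-01  9.48494059e-01 -1.57312216e-01]
 [ 9.99998847e-01  1.56178567e-04  1.51041949e-03 -8.82666384e-04]
 [-6.26623103e-04  9.48495054e-01  3.16791318e-01 -8.30276557e-02]
 [ 0.00000000e+00  0.00000000e+00  0.00000000e+00  1.00000000e+00]]
holes [[ 0.5942  0.1154  0.076 ]
 [ 0.6159 -0.0214  0.076 ]
 [ 0.4959  0.0994  0.076 ]
 [ 0.518  -0.0376  0.076 ]] [0.55600063 0.03895248 0.076     ]
tray [[ 0.5571 -0.1802  0.038 ]
 [ 0.5524 -0.353   0.038 ]
 [ 0.4257 -0.1768  0.038 ]
 [ 0.4203 -0.3442  0.038 ]] [ 0.48886488 -0.26354729  0.038     ]
handle [[ 0.4852 -0.2216  0.086 ]
 [ 0.4891 -0.2996  0.086 ]] [ 0.48719147 -0.26060763  0.086     ]
front [[ 0.4525  0.1547  0.145 ]
 [ 0.4899 -0.0764  0.145 ]]
unit [[ 0.8219  0.2126  0.165 ]
 [ 0.8602 -0.0185  0.165 ]
 [ 0.6821 -0.0464  0.165 ]
 [ 0.6414  0.1852  0.165 ]]
mug [[ 0.7557 -0.1379  0.09  ]]
tin [[ 0.6969 -0.3481  0.07  ]]
```

Call:
jog_arm([
  {"x":20,"y":-50,"z":20,"twist":-8},
  {"x":40,"y":-98,"z":35,"twist":-15},
  {"x":60,"y":-145,"z":40,"twist":-22},
  {"x":80,"y":-190,"z":40,"twist":-29},
  {"x":100,"y":-235,"z":40,"twist":-36},
  {"x":120,"y":-280,"z":40,"twist":-43},
  {"x":138,"y":-325,"z":40,"twist":-50},
  {"x":155,"y":-370,"z":40,"twist":-57},
  {"x":175,"y":-415,"z":40,"twist":-65},
  {"x":195,"y":-460,"z":40,"twist":-73},
])

```text
validation failed for argument at $.de...
```

Call:
jog_arm([
  {"x":20,"y":-45},
  {"x":40,"y":-90},
  {"x":60,"y":-135},
  {"x":80,"y":-180},
  {"x":100,"y":-225},
  {"x":115,"y":-260},
  {"x":120,"y":-290},
  {"x":120,"y":-320},
  {"x":120,"y":-320},
  {"x":120,"y":-320},
])

```text
validation failed for argument at $.de...
```

```bash
python3 - <<'E'
from h import *
o=bot.get_obs();c=viewer.camera('wrist');save('w1',c['image']);c['obs']=o;np.save('w1.npy',c,allow_pickle=True);print(o['ee_pos'],o['tcp_rot'],o['wrist_force'],o['time'])
E
```

```text
[0.17284098 0.52195502 0.21588294] [ -89.14580846   89.94596358 -107.46891461] [ 1.03896006 -0.52191799 -0.04845983] 0.15
```

View pics/w1.png

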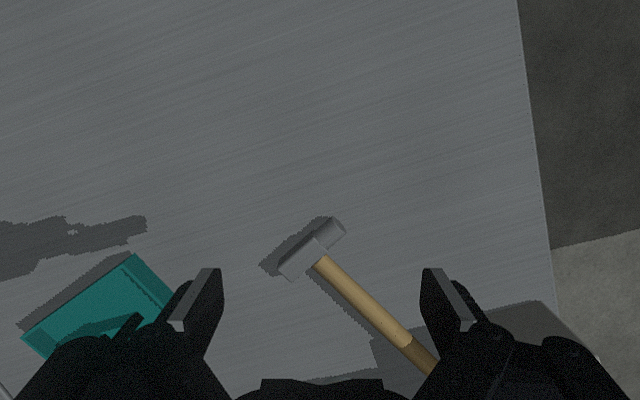

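Call:
jog_arm([
  {"fingers":1,"x":20,"y":-50,"z":20,"twist":-8},
  {"fingers":1,"x":40,"y":-98,"z":35,"twist":-15},
  {"fingers":1,"x":60,"y":-145,"z":40,"twist":-22},
  {"fingers":1,"x":80,"y":-190,"z":40,"twist":-29},
  {"fingers":1,"x":100,"y":-235,"z":40,"twist":-36},
  {"fingers":1,"x":120,"y":-280,"z":40,"twist":-43},
  {"fingers":1,"x":138,"y":-325,"z":40,"twist":-50},
  {"fingers":1,"x":155,"y":-370,"z":40,"twist":-57},
  {"fingers":1,"x":175,"y":-415,"z":40,"twist":-65},
  {"fingers":1,"x":195,"y":-460,"z":40,"twist":-73},
])

```text
time: 1.2
ee_pos: [0.3659, 0.0648, 0.2562]
tcp_rot: [146.2, 90.0, 54.5]
wrist_force: [2.7, 1.2, 0.4]
opening: 0.0852
```

Call:
jog_arm([
  {"fingers":1,"x":20,"y":-45,"z":0,"twist":0},
  {"fingers":1,"x":40,"y":-90,"z":0,"twist":0},
  {"fingers":1,"x":60,"y":-135,"z":0,"twist":0},
  {"fingers":1,"x":80,"y":-180,"z":0,"twist":0},
  {"fingers":1,"x":100,"y":-225,"z":0,"twist":0},
  {"fingers":1,"x":115,"y":-260,"z":0,"twist":0},
  {"fingers":1,"x":120,"y":-290,"z":0,"twist":0},
  {"fingers":1,"x":120,"y":-320,"z":0,"twist":0},
  {"fingers":1,"x":120,"y":-320,"z":0,"twist":0},
  {"fingers":1,"x":120,"y":-320,"z":0,"twist":0},
])

```text
time: 2.2
ee_pos: [0.4857, -0.2556, 0.2557]
tcp_rot: [-140.8, 89.9, 127.5]
wrist_force: [-0.3, 0.0, 0.9]
opening: 0.0852
```

```bash
python3 - <<'E'
from h import *
o=bot.get_obs();c=viewer.camera('wrist');save('w2',c['image']);c['obs']=o;np.save('w2.npy',c,allow_pickle=True);print(o['ee_pos'],o['tcp_rot'],o['wrist_force'],o['time'],R.from_euler('xyz',o['tcp_rot'],degrees=True).as_matrix()[:,1])
E
```

```text
[ 0.48565156 -0.25558431  0.25566167] [-140.79709554   89.93313991  127.48145009] [-0.33636242  0.00461444  0.9313145 ] 2.2 [ 9.99548420e-01 -3.00401851e-02 -7.37578857e-04]
```

View pics/w2.png

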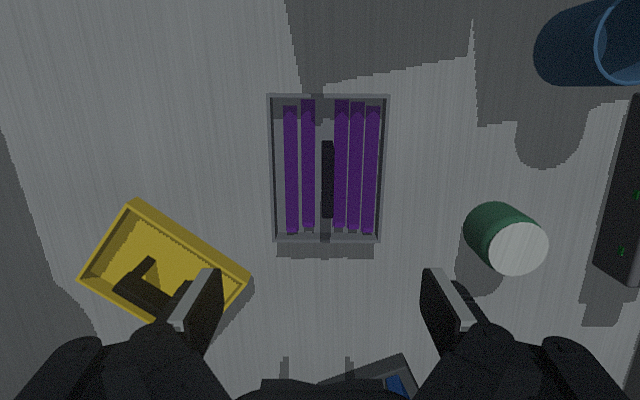

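Wrist view: rim corners at (267,94), (390,94), (381,241) and (273,241), with the handle bar spanning (327,141) to (327,218). I'll compute the tray's pose.

```bash
python3 - <<'E'
from h import *
c=np.load('w2.npy',allow_pickle=True).item();o=c['obs']
P=back(c,[(267,94),(390,94),(381,241),(273,241)],.038,o);print(P.round(4),P.mean(0))
for z in(.086,):
  P=back(c,[(321,141),(333,141),(332,218),(321,218)],z,o);print(P.round(4),P.mean(0))
i=c['image'][80:260,220:440];save('w2c',cv2.resize(i,None,fx=3.3,fy=3.3,interpolation=cv2.INTER_CUBIC))
E
```

```text
[[ 0.4296 -0.1792  0.038 ]
 [ 0.5574 -0.183   0.038 ]
 [ 0.5523 -0.3502  0.038 ]
 [ 0.4235 -0.3465  0.038 ]] [ 0.49068905 -0.26473959  0.038     ]
[[ 0.4845 -0.2225  0.086 ]
 [ 0.4959 -0.2228  0.086 ]
 [ 0.4934 -0.3007  0.086 ]
 [ 0.4822 -0.3003  0.086 ]] [ 0.48901635 -0.26156497  0.086     ]
```

View pics/w2c.png

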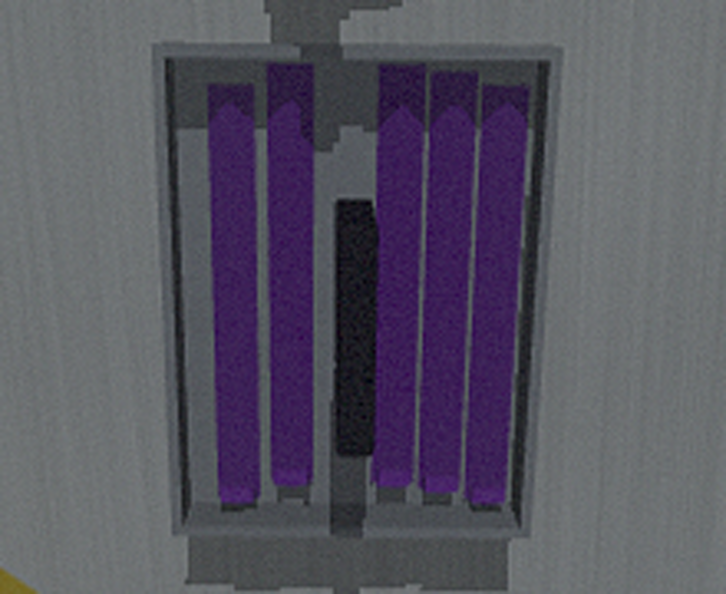

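Call:
jog_arm([
  {"fingers":1,"x":2,"y":-4,"z":-40,"twist":0},
  {"fingers":1,"x":4,"y":-7,"z":-85,"twist":0},
  {"fingers":1,"x":4,"y":-7,"z":-130,"twist":0},
  {"fingers":1,"x":4,"y":-7,"z":-165,"twist":0},
  {"fingers":1,"x":4,"y":-7,"z":-180,"twist":0},
  {"fingers":1,"x":4,"y":-7,"z":-187,"twist":0},
  {"fingers":0.5,"x":4,"y":-7,"z":-187,"twist":0},
  {"fingers":0.25,"x":4,"y":-7,"z":-187,"twist":0},
  {"fingers":0,"x":4,"y":-7,"z":-187,"twist":0},
  {"fingers":0,"x":4,"y":-7,"z":-187,"twist":0},
], grip_force=60)

```text
time: 3.25
ee_pos: [0.4903, -0.2623, 0.0703]
tcp_rot: [85.8, 89.9, -5.9]
wrist_force: [0.2, -0.1, 0.0]
opening: 0.0283
```

```bash
python3 - <<'E'
from h import *
o=bot.get_obs();c=viewer.camera('wrist');save('w3',c['image']);print(o['ee_pos'],o['opening'],o['wrist_force'],o['time'])
E
```

```text
[ 0.49034659 -0.26228423  0.07025685] 0.028333285427025876 [ 0.18894878 -0.14218218  0.03883063] 3.25
```

View pics/w3.png

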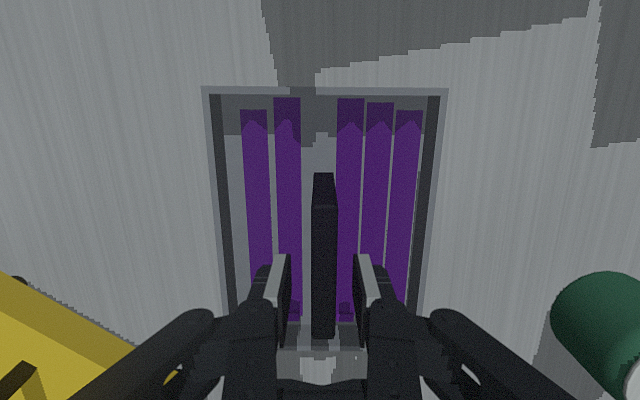

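```bash
python3 - <<'E'
from h import *
c=np.load('w2.npy',allow_pickle=True).item();o=bot.get_obs()
print(proj(c,[o['ee_pos'],[.4898,-.262+.036,.086],[.4898,-.262-.036,.086],[.4898,-.262+.036,.056]],o))
E
```

```text
[[324.62491088 255.52267846]
 [321.9338562  197.19661645]
 [325.99179578 335.41060048]
 [321.76438031 179.5060113 ]]
```

Call:
jog_arm([
  {"fingers":0,"x":0,"y":0,"z":-1,"twist":0},
  {"fingers":0,"x":0,"y":0,"z":-1,"twist":0},
  {"fingers":0,"x":0,"y":0,"z":-1,"twist":0},
  {"fingers":0,"x":0,"y":0,"z":-1,"twist":0},
  {"fingers":0,"x":0,"y":0,"z":-1,"twist":0},
])

```text
time: 3.8
ee_pos: [0.491, -0.2624, 0.0696]
tcp_rot: [81.7, 89.8, -10.0]
wrist_force: [5.3, 0.5, 3.3]
opening: 0.0081
```

```bash
python3 - <<'E'
from h import *
o=bot.get_obs();c=viewer.camera('wrist');save('w4',c['image']);o=bot.get_obs();print(o['ee_pos'],o['opening'],o['wrist_force'],o['time'])
E
```

```text
[ 0.4910009  -0.26239829  0.06963247] 0.00823344717607826 [ 5.61977112 -0.00591717  3.54206738] 3.85
```

View pics/w4.png

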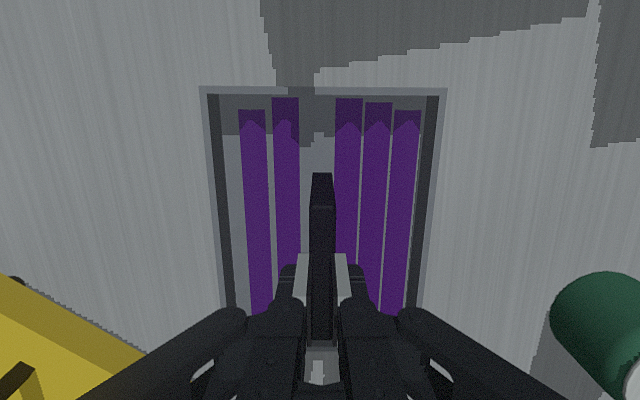

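The picture shows both pads against the bar at about (322,275), so the handle is gripped. Next I'll measure the plate (orange outline) from both fixed cameras.

```bash
python3 - <<'E'
from h import *
from scipy.optimize import least_squares
for n in('top','scene'):
    c=np.load(n+'0.npy',allow_pickle=True).item();im=c['image']
    hsv=cv2.cvtColor(im,cv2.COLOR_RGB2HSV)
    m=((hsv[:,:,0]>6)&(hsv[:,:,0]<18)&(hsv[:,:,1]>130)).astype(np.uint8)
    if n=='top': m[:, :280]=0; m[:170]=0; m[245:]=0; m[:,380:]=0
    else: m[:170]=0;m[240:]=0;m[:,:270]=0;m[:,350:]=0
    nn,l,s,ce=cv2.connectedComponentsWithStats(m);k=1+np.argmax(s[1:,4]);m=(l==k).astype(np.uint8)
    cs,_=cv2.findContours(m,cv2.RETR_EXTERNAL,cv2.CHAIN_APPROX_NONE);ct=max(cs,key=cv2.contourArea)
    # world mask fit: rectangle parameters vs filled mask centroid/outline
    P=back(c,ct[:,0].astype(float),.076)[:,:2]
    def f(p):
        t=p[2];d=P-p[:2];u=d@[np.cos(t),np.sin(t)];v=d@[-np.sin(t),np.cos(t)]
        g=p[3]
        return np.maximum(abs(u)-.065-g,abs(v)-.085-g)
    r=least_squares(f,[P[:,0].mean(),P[:,1].mean(),.16,0],loss='soft_l1',f_scale=.001)
    print(n,s[k],r.x,np.degrees(r.x[2]),np.sqrt(np.mean(r.fun**2)))
E
```

```text
top [ 297  179   62   50 2262] [ 0.55639032  0.03882166  0.15995846 -0.00291435] 9.164944709249198 0.0009385234193582976
scene [ 280  179   65   51 1673] [ 5.56436667e-01  4.45953791e-02  1.53029498e-01 -4.28749197e-04] 8.767944392068133 0.002010317220012716
```

Call:
jog_arm([
  {"fingers":0,"x":0,"y":0,"z":3,"twist":0},
  {"fingers":0,"x":0,"y":0,"z":8,"twist":0},
  {"fingers":0,"x":0,"y":0,"z":15,"twist":0},
  {"fingers":0,"x":0,"y":0,"z":20,"twist":0},
  {"fingers":0,"x":0,"y":0,"z":20,"twist":0},
  {"fingers":0,"x":0,"y":0,"z":20,"twist":0},
], grip_force=80)

```text
time: 4.45
ee_pos: [0.491, -0.2624, 0.0896]
tcp_rot: [81.6, 89.8, -10.0]
wrist_force: [0.2, -0.9, -5.1]
opening: 0.0066
```

```bash
python3 - <<'E'
from h import *
c=viewer.camera('wrist');save('w5',c['image']);o=bot.get_obs();print(o['ee_pos'],o['opening'],o['wrist_force'],o['torque'],o['time'])
c=viewer.camera('scene');save('s5',c['image'][80:300,180:500].repeat(2,0).repeat(2,1))
E
```

```text
[ 0.49084902 -0.26235185  0.08941207] 0.006498732406548133 [ 0.16907115  0.23464688 -4.93430177] [ 0.02846742 -0.0245058   0.04229438] 4.5
```

View pics/w5.png

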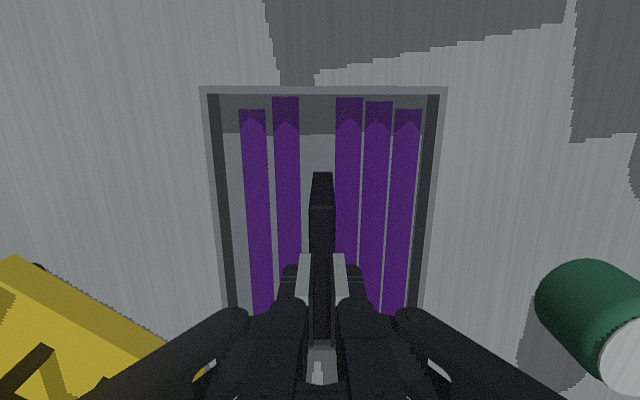

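View pics/s5.png

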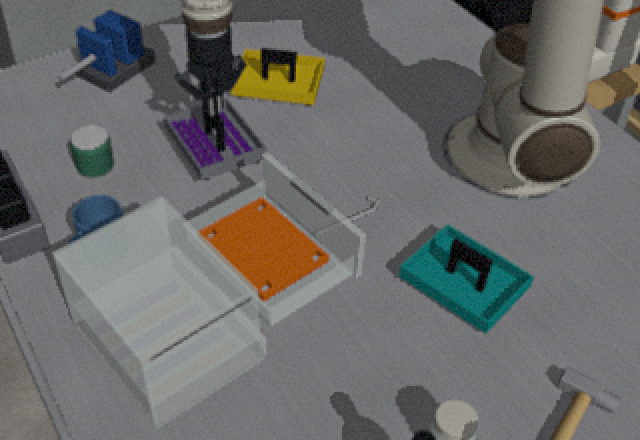

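The tray hangs level and the load is about 5 N. The rim's far corners are at (201,88) and (448,88); I'll compute where the tray sits relative to the tool.

```bash
python3 - <<'E'
from h import *
c=np.load('w2.npy',allow_pickle=True).item();o=bot.get_obs();p=o['ee_pos']
P=back(c,[(201,88),(448,88)],p[2]-.0316,o);print(P-p, np.linalg.norm(P[0]-P[1]))
Rm=R.from_euler('xyz',o['tcp_rot'],degrees=True).as_matrix();print(Rm[:,1],np.degrees(np.arctan2(Rm[1,1],Rm[0,1])))
E
```

```text
[[-0.06185969  0.08247592 -0.0316    ]
 [ 0.06668004  0.07882882 -0.0316    ]] 0.12859145944465905
[ 0.99957769 -0.02895539  0.00245417] -1.6592586170374766
```

Call:
jog_arm([
  {"fingers":0,"x":0,"y":0,"z":25,"twist":0},
  {"fingers":0,"x":0,"y":0,"z":60,"twist":0},
  {"fingers":0,"x":0,"y":0,"z":100,"twist":0},
  {"fingers":0,"x":0,"y":5,"z":140,"twist":2},
  {"fingers":0,"x":3,"y":25,"z":158,"twist":4},
  {"fingers":0,"x":10,"y":55,"z":160,"twist":6},
  {"fingers":0,"x":20,"y":90,"z":160,"twist":8},
  {"fingers":0,"x":30,"y":130,"z":160,"twist":10},
  {"fingers":0,"x":40,"y":170,"z":160,"twist":11},
  {"fingers":0,"x":50,"y":210,"z":160,"twist":11},
])

```text
time: 5.55
ee_pos: [0.5409, -0.0508, 0.2491]
tcp_rot: [85.6, 89.9, 5.0]
wrist_force: [0.4, -0.3, -5.1]
opening: 0.0064
```

Call:
jog_arm([
  {"fingers":0,"x":8,"y":35,"z":0,"twist":0},
  {"fingers":0,"x":14,"y":65,"z":0,"twist":0},
  {"fingers":0,"x":17,"y":85,"z":0,"twist":0},
  {"fingers":0,"x":17,"y":94,"z":0,"twist":0},
  {"fingers":0,"x":17,"y":94,"z":0,"twist":0},
  {"fingers":0,"x":17,"y":94,"z":0,"twist":0},
])

```text
time: 6.15
ee_pos: [0.5577, 0.0425, 0.2491]
tcp_rot: [72.2, 89.9, -8.4]
wrist_force: [-0.6, -1.2, -6.0]
opening: 0.0064
```

```bash
python3 - <<'E'
from h import *
o=bot.get_obs();print(o['ee_pos'],o['opening'],o['wrist_force'],o['torque'],o['time'])
Rm=R.from_euler('xyz',o['tcp_rot'],degrees=True).as_matrix();print(Rm[:,0],np.degrees(np.arctan2(Rm[1,1],Rm[0,1])))
c=viewer.camera('wrist');save('w6',c['image']);c['obs']=o;np.save('w6.npy',c,allow_pickle=True)
c=viewer.camera('scene');save('s6',c['image'][80:300,180:500].repeat(2,0).repeat(2,1));np.save('s6.npy',c,allow_pickle=True)
c=viewer.camera('top');save('t6',cv2.resize(c['image'][80:260,240:440],None,fx=3.3,fy=3.3,interpolation=cv2.INTER_CUBIC));np.save('t6.npy',c,allow_pickle=True)
E
```

```text
[0.55772539 0.04246761 0.24908634] 0.00642058974657374 [-0.55745962 -1.15795412 -5.97479172] [-0.07896168  0.01610396 -0.0247    ] 6.15
[ 2.10157086e-03 -3.10533233e-04 -9.99997743e-01] 9.347097547983488
```

View pics/w6.png

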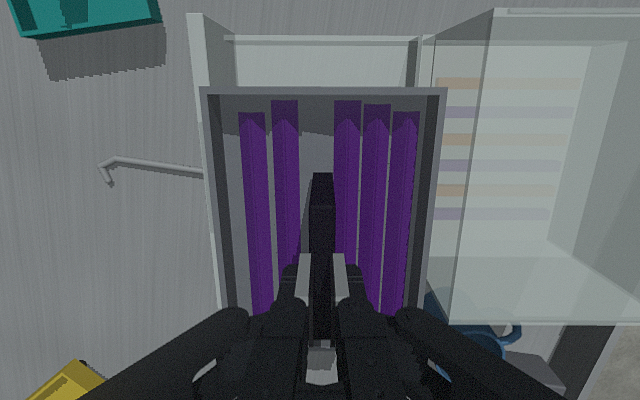

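View pics/s6.png

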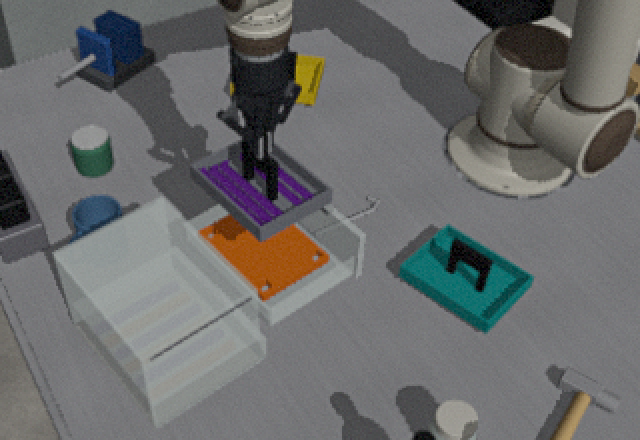

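View pics/t6.png

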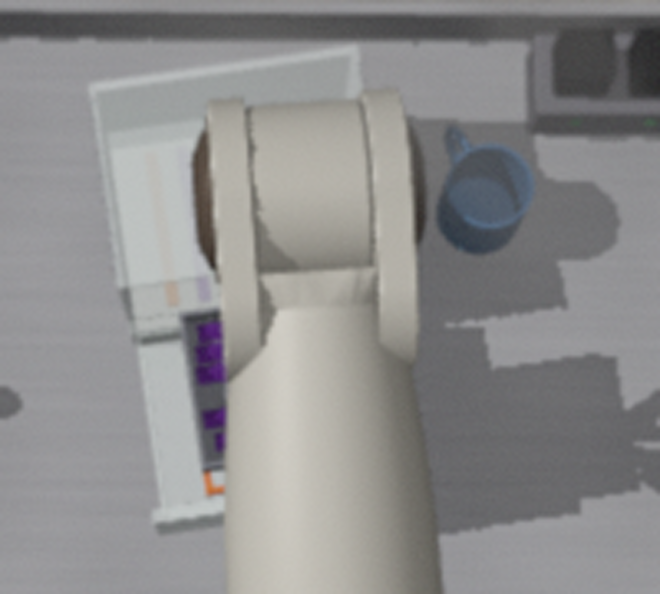

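```bash
python3 - <<'E'
from h import *
c=np.load('w6.npy',allow_pickle=True).item()
i=c['image'][0:110,175:455];i=cv2.convertScaleAbs(i,alpha=1.3,beta=0)
save('w6c',cv2.resize(i,None,fx=2.85,fy=2.85,interpolation=cv2.INTER_CUBIC))
E
```

```text
(no output)
```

View pics/w6c.png

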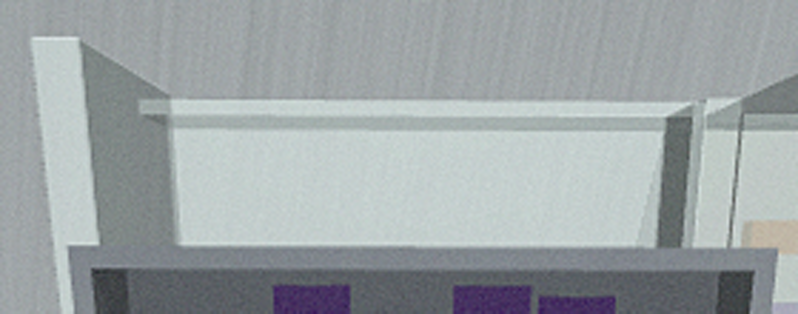

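```bash
python3 - <<'E'
from h import *
c=np.load('w6.npy',allow_pickle=True).item();o=c['obs']
t=np.radians(9.25);ux=np.array([np.cos(t),np.sin(t)]);uy=np.array([-ux[1],ux[0]])
p=o['ee_pos'][:2]
s=lambda q:[[175+(u+.5)/2.85-.5,(v+.5)/2.85-.5] for u,v in q]
def show(n,q,z):
    P=back(c,s(q),z,o)[:,:2]
    print(n,[( round((x-p)@ux*1000,1),round((x-p)@uy*1000,1)) for x in P], [x.round(4).tolist() for x in P],'yaw',np.degrees(np.arctan2(-(P[0]-P[1])[0],(P[0]-P[1])[1])))
show('front in',[(80,38),(97,245)],.145)
show('front out',[(33,38),(58,245)],.145)
show('rear in',[(692,103),(683,245)],.095)
show('rear out',[(707,103),(694,245)],.095)
show('side out/in top',[(160,99),(680,103)],.095)
show('side in top',[(160,115),(680,118)],.095)
show('tray rim',[(70,248),(777,250)],o['ee_pos'][2]-.0316)
# same on top0
c=np.load('top0.npy',allow_pickle=True).item();o=None
s=lambda p:[[260+(u+.5)/3.3-.5,80+(v+.5)/3.3-.5] for u,v in p]
P=back(c,s([(118,345),(308,322)]),.095);print(P)
E
```

```text
front in [(np.float64(-81.8), np.float64(128.6)), (np.float64(-82.5), np.float64(82.2))] [[0.4564, 0.1563], [0.4631, 0.1104]] yaw 8.338536014490378
front out [(np.float64(-92.9), np.float64(128.6)), (np.float64(-92.3), np.float64(82.2))] [[0.4454, 0.1544], [0.4534, 0.1088]] yaw 9.943974300589048
rear in [(np.float64(77.4), np.float64(121.5)), (np.float64(78.2), np.float64(82.8))] [[0.6146, 0.1748], [0.6216, 0.1368]] yaw 10.50253546688521
rear out [(np.float64(81.7), np.float64(121.5)), (np.float64(81.5), np.float64(82.8))] [[0.6188, 0.1755], [0.6249, 0.1373]] yaw 9.003033298642416
side out/in top [(np.float64(-75.7), np.float64(122.1)), (np.float64(73.9), np.float64(121.5))] [[0.4634, 0.1508], [0.6111, 0.1743]] yaw 99.00281507163095
side in top [(np.float64(-76.1), np.float64(118.0)), (np.float64(74.3), np.float64(117.6))] [[0.4637, 0.1467], [0.6121, 0.1704]] yaw 99.09923612481897
tray rim [(np.float64(-65.2), np.float64(81.5)), (np.float64(63.8), np.float64(81.4))] [[0.4803, 0.1124], [0.6076, 0.1331]] yaw 99.22823141980822
[[ 0.60990073  0.13268819  0.095     ]
 [ 0.63165104 -0.03547632  0.095     ]]
```

The wrist view shows the panel's inner edge 82.0 mm in front of the TCP and the rear wall 77.8 mm behind it. The tray therefore needs about -1.4 mm in x. In y, the tray is near the low end of the plate's possible range. I'll descend to just above the plate.

Call:
jog_arm([
  {"fingers":0,"x":-1.4,"y":-0.2,"z":-20,"twist":0},
  {"fingers":0,"x":-1.4,"y":-0.2,"z":-45,"twist":0},
  {"fingers":0,"x":-1.4,"y":-0.2,"z":-70,"twist":0},
  {"fingers":0,"x":-1.4,"y":-0.2,"z":-88,"twist":0},
  {"fingers":0,"x":-1.4,"y":-0.2,"z":-95,"twist":0},
  {"fingers":0,"x":-1.4,"y":-0.2,"z":-96,"twist":0},
  {"fingers":0,"x":-1.4,"y":-0.2,"z":-96,"twist":0},
])

```text
time: 7.0
ee_pos: [0.5567, 0.0417, 0.1542]
tcp_rot: [81.9, 89.8, 1.1]
wrist_force: [-0.5, 0.4, -5.2]
opening: 0.0064
```

```bash
python3 - <<'E'
from h import *
o=bot.get_obs();print(o['ee_pos'],o['wrist_force'],o['torque'],o['time'])
c=viewer.camera('wrist');save('w7',c['image'])
c=viewer.camera('scene');save('s7',cv2.resize(c['image'][140:270,230:400],None,fx=4.4,fy=4.4,interpolation=cv2.INTER_CUBIC))
E
```

```text
[0.55673443 0.04165321 0.15416872] [-0.50689932  0.38597426 -5.23894671] [ 0.01403189  0.03392448 -0.00810739] 7.0
```

View pics/w7.png

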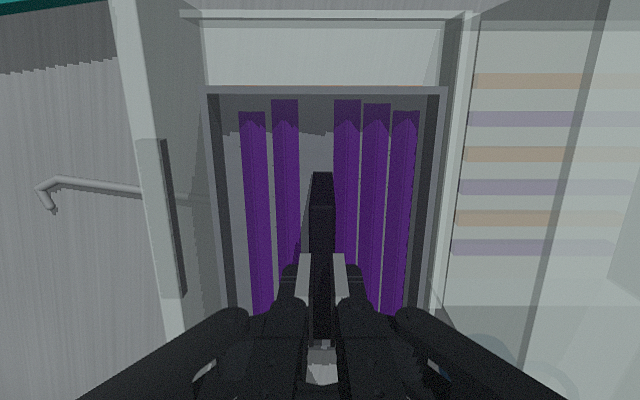

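View pics/s7.png

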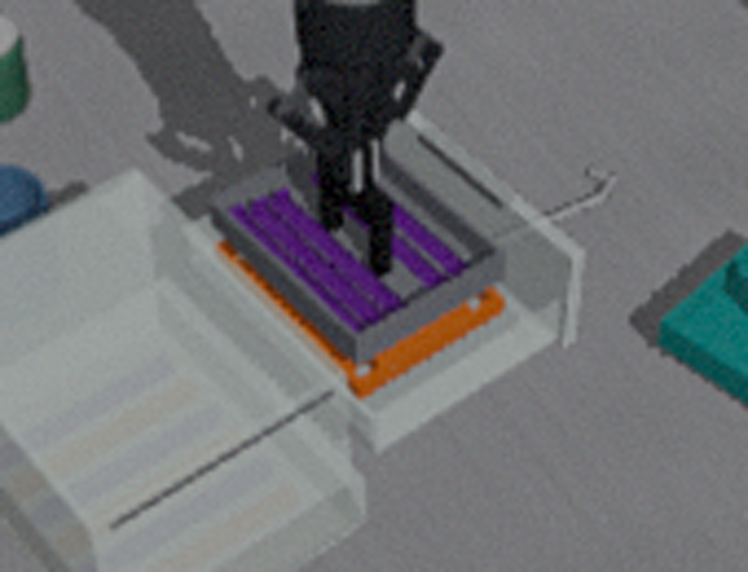

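```bash
python3 - <<'E'
from h import *
c=np.load('scene0.npy',allow_pickle=True).item()
i=c['image'][165:245,265:365];save('s0c',cv2.resize(i,None,fx=7,fy=7,interpolation=cv2.INTER_CUBIC))
t=np.radians(9.3);ux=np.array([np.cos(t),np.sin(t)]);uy=np.array([-ux[1],ux[0]])
p=np.array([.5567,.0417]); ce=p-.0035*uy-.0003*ux; zl=.1542-.0696
pts=[np.r_[ce+a*ux+b*uy,zl+.038] for a,b in[(.065,-.085),(.065,.085),(-.065,.085),(-.065,-.085)]]
q=(proj(c,pts)-[230,140]+.5)*4.4-.5;print(q)
im=cv2.imread('pics/s7.png')
for a,b in q: cv2.drawMarker(im,(int(round(a)),int(round(b))),(0,0,255),cv2.MARKER_CROSS,14,1)
for yo in(0,4,8):
  ce2=ce+yo/1000*uy
  for a,b in[(.065,.085),(-.065,.085),(.05,.07),(-.05,.07)]:
    q=(proj(c,np.r_[ce2+a*ux+b*uy,.076])[0]-[230,140]+.5)*4.4-.5
    cv2.drawMarker(im,(int(round(q[0])),int(round(q[1]))),[(0,255,0),(255,255,0),(255,0,0)][yo//4],cv2.MARKER_TILTED_CROSS,8,1)
cv2.imwrite('pics/s7m.png',im)
E
```

```text
[[207.47272731 198.47099425]
 [356.49666849 340.67105805]
 [506.28322399 250.4687224 ]
 [353.41290532 120.35396158]]
```

View pics/s7m.png

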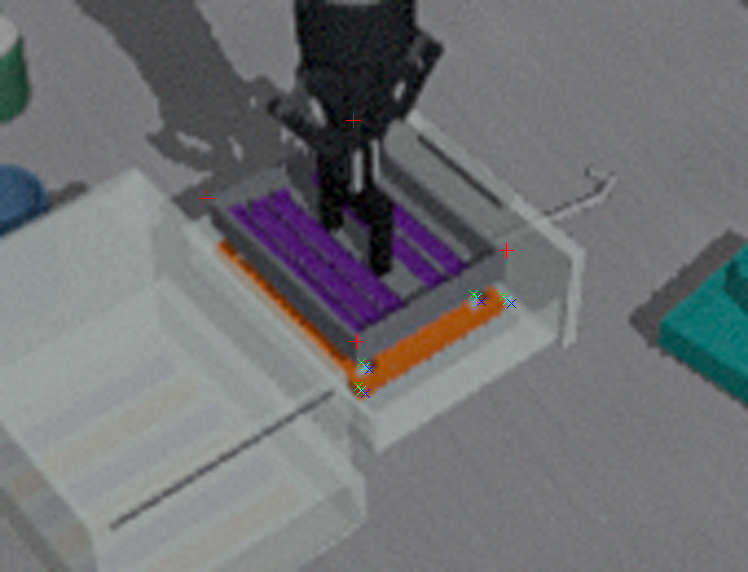

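View pics/s0c.png

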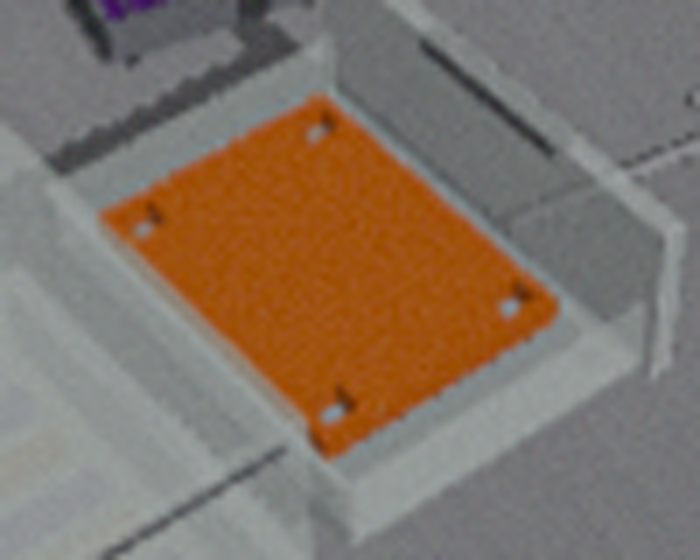

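Call:
jog_arm([
  {"fingers":0,"x":0,"y":0,"z":-3,"twist":0},
  {"fingers":0,"x":0,"y":0,"z":-5.5,"twist":0},
  {"fingers":0,"x":0,"y":0,"z":-6.5,"twist":0},
  {"fingers":0,"x":0,"y":0,"z":-7.3,"twist":0},
  {"fingers":0,"x":0,"y":0,"z":-8,"twist":0},
  {"fingers":0,"x":0,"y":0,"z":-8,"twist":0},
])

```text
time: 7.7
ee_pos: [0.5569, 0.0419, 0.1464]
tcp_rot: [82.9, 89.8, 2.1]
wrist_force: [0.4, 0.3, -5.0]
opening: 0.0063
```

Call:
jog_arm([
  {"fingers":0,"x":0,"y":0,"z":-0.5,"twist":0},
  {"fingers":0,"x":0,"y":0,"z":-1,"twist":0},
  {"fingers":0,"x":0,"y":0,"z":-1,"twist":0},
])

```text
time: 8.0
ee_pos: [0.5569, 0.0419, 0.1453]
tcp_rot: [82.4, 89.8, 1.7]
wrist_force: [0.7, -0.8, -5.2]
opening: 0.0064
```

Call:
jog_arm([
  {"fingers":0,"x":0,"y":0,"z":-0.5,"twist":0},
  {"fingers":0,"x":0,"y":0,"z":-1,"twist":0},
  {"fingers":0,"x":0,"y":0,"z":-1,"twist":0},
])

```text
time: 8.3
ee_pos: [0.5569, 0.0418, 0.1442]
tcp_rot: [82.0, 89.8, 1.3]
wrist_force: [0.1, -0.8, -5.3]
opening: 0.0063
```

Call:
jog_arm([
  {"fingers":0,"x":0,"y":0,"z":-0.5,"twist":0},
  {"fingers":0,"x":0,"y":0,"z":-1,"twist":0},
  {"fingers":0,"x":0,"y":0,"z":-1,"twist":0},
])

```text
time: 8.6
ee_pos: [0.5568, 0.0418, 0.1431]
tcp_rot: [82.4, 89.8, 1.7]
wrist_force: [-0.0, 0.3, -5.2]
opening: 0.0063
```

Call:
jog_arm([
  {"fingers":0,"x":0,"y":0,"z":-0.5,"twist":0},
  {"fingers":0,"x":0,"y":0,"z":-1,"twist":0},
  {"fingers":0,"x":0,"y":0,"z":-1,"twist":0},
])

```text
time: 8.9
ee_pos: [0.5568, 0.0418, 0.142]
tcp_rot: [81.9, 89.8, 1.2]
wrist_force: [-0.1, -0.1, -5.4]
opening: 0.0065
```

No contact 3.6 mm below the expected perch height, so the lugs are probably entering the holes. I'll keep going gently.

Call:
jog_arm([
  {"fingers":0,"x":0,"y":0,"z":-0.7,"twist":0},
  {"fingers":0,"x":0,"y":0,"z":-1.4,"twist":0},
  {"fingers":0,"x":0,"y":0,"z":-2,"twist":0},
  {"fingers":0,"x":0,"y":0,"z":-2,"twist":0},
])

```text
time: 9.3
ee_pos: [0.5567, 0.0419, 0.1399]
tcp_rot: [82.7, 89.8, 2.0]
wrist_force: [-0.3, 0.4, -4.5]
opening: 0.0065
```

Call:
jog_arm([
  {"fingers":0,"x":0,"y":0,"z":-0.7,"twist":0},
  {"fingers":0,"x":0,"y":0,"z":-1.4,"twist":0},
  {"fingers":0,"x":0,"y":0,"z":-2,"twist":0},
  {"fingers":0,"x":0,"y":0,"z":-2,"twist":0},
])

```text
time: 9.7
ee_pos: [0.5567, 0.0418, 0.1378]
tcp_rot: [81.7, 89.8, 1.0]
wrist_force: [0.2, -0.4, -5.2]
opening: 0.0064
```

Call:
jog_arm([
  {"fingers":0,"x":0,"y":0,"z":-0.7,"twist":0},
  {"fingers":0,"x":0,"y":0,"z":-1.4,"twist":0},
  {"fingers":0,"x":0,"y":0,"z":-2,"twist":0},
  {"fingers":0,"x":0,"y":0,"z":-2,"twist":0},
])

```text
time: 10.1
ee_pos: [0.5566, 0.0418, 0.1356]
tcp_rot: [81.5, 89.8, 0.7]
wrist_force: [0.6, 1.2, -6.1]
opening: 0.0067
```

Call:
jog_arm([
  {"fingers":0,"x":0,"y":0,"z":-0.5,"twist":0},
  {"fingers":0,"x":0,"y":0,"z":-1,"twist":0},
  {"fingers":0,"x":0,"y":0,"z":-1.5,"twist":0},
  {"fingers":0,"x":0,"y":0,"z":-1.5,"twist":0},
])

```text
time: 10.5
ee_pos: [0.5566, 0.0418, 0.1341]
tcp_rot: [81.5, 89.8, 0.7]
wrist_force: [-0.2, -0.5, -5.0]
opening: 0.0064
```

Call:
jog_arm([
  {"fingers":0,"x":0,"y":0,"z":-0.5,"twist":0},
  {"fingers":0,"x":0,"y":0,"z":-1,"twist":0},
  {"fingers":0,"x":0,"y":0,"z":-1,"twist":0},
])

```text
time: 10.8
ee_pos: [0.5569, 0.0419, 0.1337]
tcp_rot: [82.6, 89.8, 1.9]
wrist_force: [0.1, 0.3, 0.1]
opening: 0.0063
```

The weight came off at z=0.1337, and I expected 0.1336 when fully seated. Releasing and rising.

Call:
jog_arm([
  {"fingers":0.2,"x":0,"y":0,"z":0,"twist":0},
  {"fingers":0.45,"x":0,"y":0,"z":0,"twist":0},
  {"fingers":0.45,"x":0,"y":0,"z":0,"twist":0},
  {"fingers":0.45,"x":0,"y":0,"z":0,"twist":0},
  {"fingers":0.45,"x":0,"y":0,"z":10,"twist":0},
  {"fingers":0.45,"x":0,"y":0,"z":30,"twist":0},
  {"fingers":0.45,"x":0,"y":0,"z":60,"twist":0},
  {"fingers":0.45,"x":0,"y":0,"z":100,"twist":0},
  {"fingers":0.45,"x":0,"y":0,"z":140,"twist":0},
  {"fingers":0.45,"x":0,"y":0,"z":150,"twist":0},
])

```text
time: 11.8
ee_pos: [0.5575, 0.0419, 0.2891]
tcp_rot: [84.1, 89.4, 3.3]
wrist_force: [-0.2, -0.5, 0.1]
opening: 0.0385
```

```bash
python3 - <<'E'
from h import *
o=bot.get_obs();print(o['ee_pos'],o['wrist_force'],o['time'])
c=viewer.camera('wrist');save('w8',c['image']);c['obs']=o;np.save('w8.npy',c,allow_pickle=True)
c=viewer.camera('scene');save('s8',cv2.resize(c['image'][140:270,230:400],None,fx=4.4,fy=4.4,interpolation=cv2.INTER_CUBIC))
E
```

```text
[0.55754414 0.04193108 0.28911693] [-0.19999017 -0.54168685  0.10968149] 11.8
```

View pics/w8.png

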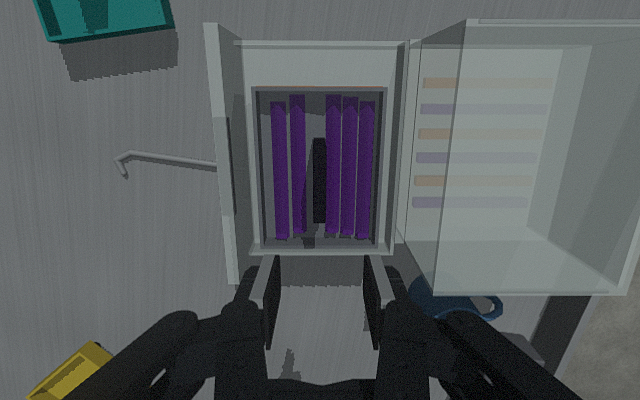

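View pics/s8.png

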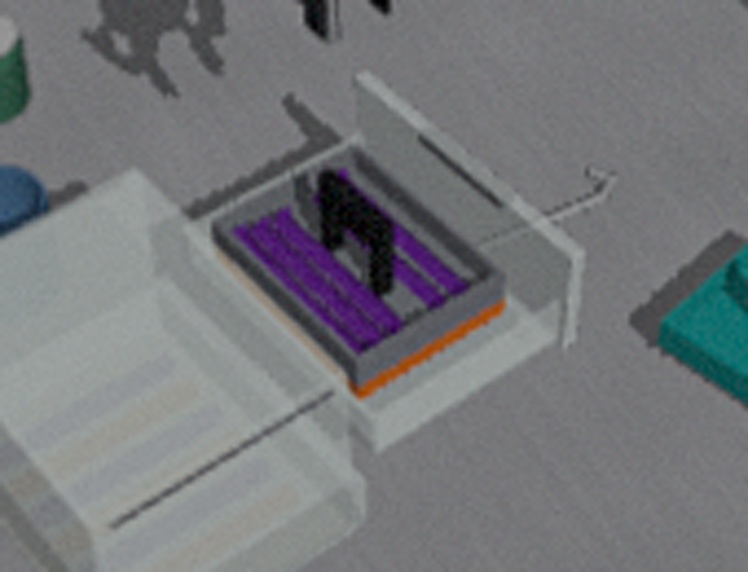

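Both views show the tray sitting level, with only a thin orange line under it at scene crop (430,350), so it is seated. Next I'll close the fingers and push the front panel, after checking the joint 6 margin.

```bash
python3 - <<'E'
from h import *
o=bot.get_obs();print(o['q'].round(1))
c=np.load('w8.npy',allow_pickle=True).item();o=c['obs']
t=np.radians(9.3);ux=np.array([np.cos(t),np.sin(t)]);uy=np.array([-ux[1],ux[0]])
P=back(c,[(205,24),(230,284),(217,24),(239,284)],.145,o)[:,:2];print(P,P[:2].mean(0),(P-o['ee_pos'][:2])@np.c_[ux,uy])
E
```

```text
[  4.3   8.1  21.3 102.8  -0.   85. ]
[[ 0.44677404  0.15365788]
 [ 0.48442731 -0.07671871]
 [ 0.45601139  0.15520315]
 [ 0.4932794  -0.07533659]] [0.46560067 0.03846958] [[-0.09125863  0.1281591 ]
 [-0.09133002 -0.10527427]
 [-0.08189297  0.12819127]
 [-0.08237093 -0.10534084]]
```

Call:
jog_arm([
  {"fingers":0,"x":-14,"y":-1,"z":0,"twist":8.5},
  {"fingers":0,"x":-28,"y":-2,"z":0,"twist":17},
  {"fingers":0,"x":-42,"y":-3,"z":0,"twist":25.5},
  {"fingers":0,"x":-56,"y":-4,"z":0,"twist":34},
  {"fingers":0,"x":-70,"y":-5,"z":0,"twist":42.5},
  {"fingers":0,"x":-84,"y":-6,"z":0,"twist":51},
  {"fingers":0,"x":-98,"y":-7,"z":0,"twist":59.5},
  {"fingers":0,"x":-112,"y":-8,"z":0,"twist":68},
  {"fingers":0,"x":-126,"y":-9,"z":0,"twist":76.5},
  {"fingers":0,"x":-140,"y":-11,"z":0,"twist":85},
])

```text
time: 12.9
ee_pos: [0.4166, 0.0309, 0.2844]
tcp_rot: [99.8, 89.5, 104.4]
wrist_force: [0.3, 0.7, -0.1]
opening: 0.0001
```

Call:
jog_arm([
  {"fingers":0,"x":-5,"y":0,"z":-20,"twist":5},
  {"fingers":0,"x":-5,"y":0,"z":-60,"twist":5},
  {"fingers":0,"x":-5,"y":0,"z":-100,"twist":5},
  {"fingers":0,"x":-5,"y":0,"z":-140,"twist":5},
  {"fingers":0,"x":-5,"y":0,"z":-158,"twist":5},
  {"fingers":0,"x":-5,"y":0,"z":-158,"twist":5},
])

```text
time: 13.5
ee_pos: [0.4092, 0.0307, 0.1225]
tcp_rot: [131.8, 89.3, 141.4]
wrist_force: [-0.3, 1.4, 0.8]
opening: 0.0001
```

```bash
python3 - <<'E'
from h import *
o=bot.get_obs();print(o['ee_pos'],o['wrist_force'],o['time'],o['q'].round(1))
Rm=R.from_euler('xyz',o['tcp_rot'],degrees=True).as_matrix();print(Rm.round(3))
c=viewer.camera('wrist');save('w9',c['image'])
E
```

```text
[0.40921391 0.03070652 0.12245847] [-0.3170699   1.41614102  0.7680921 ] 13.5 [  4.  -14.6 -18.6  86.5   0.4  -5.7]
[[-0.009 -0.167  0.986]
 [ 0.007  0.986  0.167]
 [-1.     0.008 -0.008]]
```

View pics/w9.png

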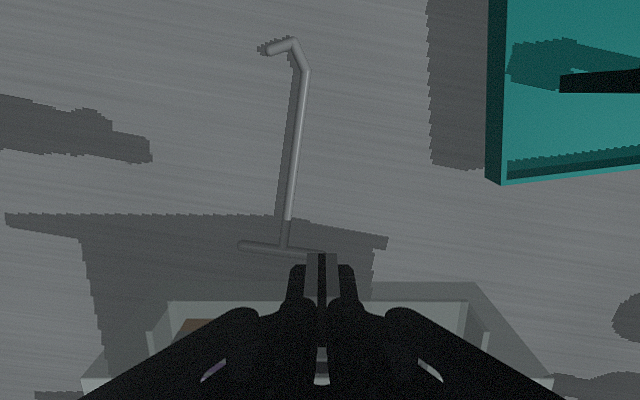

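Call:
jog_arm([
  {"fingers":0,"x":8,"y":1.3,"z":8,"twist":0},
  {"fingers":0,"x":18,"y":3,"z":8,"twist":0},
  {"fingers":0,"x":28,"y":4.6,"z":8,"twist":0},
  {"fingers":0,"x":33,"y":5.4,"z":8,"twist":0},
  {"fingers":0,"x":37,"y":6,"z":8,"twist":0},
  {"fingers":0,"x":41,"y":6.7,"z":8,"twist":0},
  {"fingers":0,"x":45,"y":7.3,"z":8,"twist":0},
  {"fingers":0,"x":49,"y":8,"z":8,"twist":0},
  {"fingers":0,"x":53,"y":8.7,"z":8,"twist":0},
  {"fingers":0,"x":57,"y":9.3,"z":8,"twist":0},
])

```text
time: 14.55
ee_pos: [0.4676, 0.0401, 0.1327]
tcp_rot: [119.3, 89.5, 128.9]
wrist_force: [0.3, 0.6, 0.4]
opening: -0.0001
```

```bash
python3 - <<'E'
from h import *
o=bot.get_obs();print(o['ee_pos'],o['wrist_force'],o['time'],o['q'].round(1))
c=viewer.camera('scene');save('s10',cv2.resize(c['image'][100:270,210:430],None,fx=3.4,fy=3.4,interpolation=cv2.INTER_CUBIC))
E
```

```text
[0.46757002 0.0401432  0.13273884] [0.26670847 0.64325943 0.42536567] 14.55 [  4.6  -6.6 -10.6  86.3   0.4  -5. ]
```

View pics/s10.png

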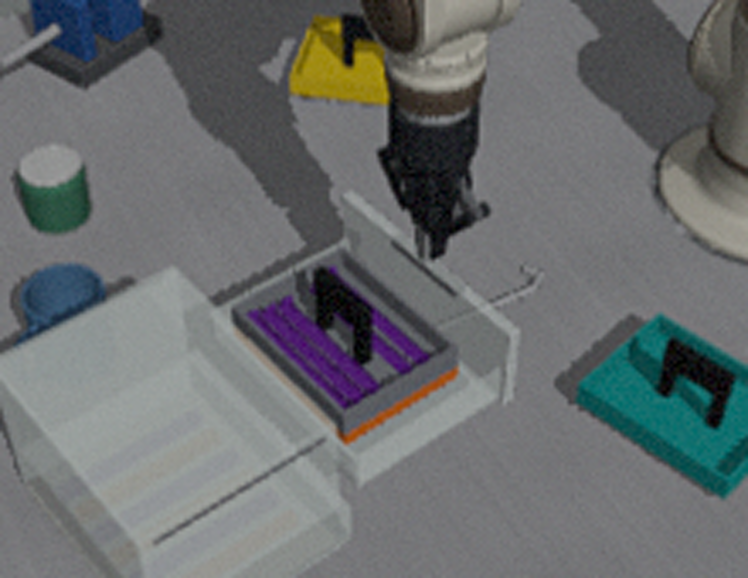

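Call:
jog_arm([
  {"fingers":0,"x":8,"y":1.3,"z":0,"twist":0},
  {"fingers":0,"x":20,"y":3.2,"z":0,"twist":0},
  {"fingers":0,"x":32,"y":5.2,"z":0,"twist":0},
  {"fingers":0,"x":44,"y":7.2,"z":0,"twist":0},
  {"fingers":0,"x":56,"y":9.1,"z":0,"twist":0},
  {"fingers":0,"x":68,"y":11.1,"z":0,"twist":0},
  {"fingers":0,"x":80,"y":13,"z":0,"twist":0},
  {"fingers":0,"x":92,"y":15,"z":0,"twist":0},
  {"fingers":0,"x":104,"y":17,"z":0,"twist":0},
  {"fingers":0,"x":112,"y":18.3,"z":0,"twist":0},
])

```text
time: 15.6
ee_pos: [0.5807, 0.0586, 0.1325]
tcp_rot: [123.3, 89.4, 133.0]
wrist_force: [-3.9, -1.2, 3.0]
opening: 0.0003
```

```bash
python3 - <<'E'
from h import *
o=bot.get_obs();print(o['ee_pos'],o['wrist_force'],o['time'],o['q'].round(1))
c=viewer.camera('scene');save('s11',cv2.resize(c['image'][100:270,210:430],None,fx=3.4,fy=3.4,interpolation=cv2.INTER_CUBIC))
E
```

```text
[0.58074317 0.05857858 0.13246634] [-3.87705406 -1.2158433   2.994075  ] 15.6 [ 5.5  9.1  5.3 86.6  0.4 -4.1]
```

View pics/s11.png

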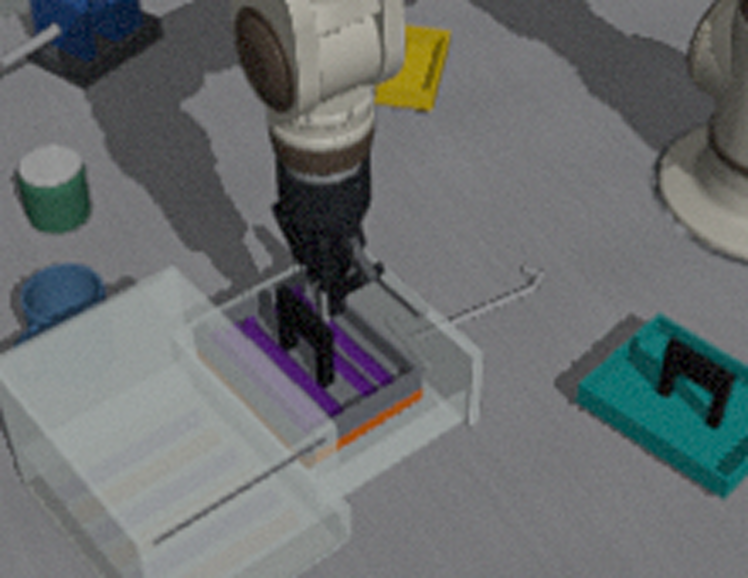

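The gripper seems to be ahead of the panel here, so I'll stop and check from the other cameras.

```bash
python3 - <<'E'
from h import *
o=bot.get_obs();print(o['wrist_force'])
c=viewer.camera('wrist');save('w12',c['image'])
c=viewer.camera('top');save('t12',cv2.resize(c['image'][80:260,240:440],None,fx=3.3,fy=3.3,interpolation=cv2.INTER_CUBIC))
c=viewer.camera('scene')
s=lambda u,v:[210+(u+.5)/3.4-.5,100+(v+.5)/3.4-.5]
print(back(c,[s(514,330),s(345,193)],.145),back(c,[s(478,350),s(270,222)],.145))
q=(proj(c,[o['ee_pos'],o['ee_pos']-[0,0,.017]])-[210,100]+.5)*3.4;print(q)
print((proj(c,[[.4676,.0401,.1327-.017]])-[210,100]+.5)*3.4)
E
```

```text
[-1.85047667  0.1257073  -0.59815481]
[[ 0.45037097  0.15341905  0.145     ]
 [ 0.49043124 -0.07697357  0.145     ]] [[ 0.49015247  0.15797612  0.145     ]
 [ 0.570946   -0.0752563   0.145     ]]
[[329.02687833 326.17458553]
 [329.48207066 339.50671826]]
[[428.83321012 282.03184626]]
```

View pics/w12.png

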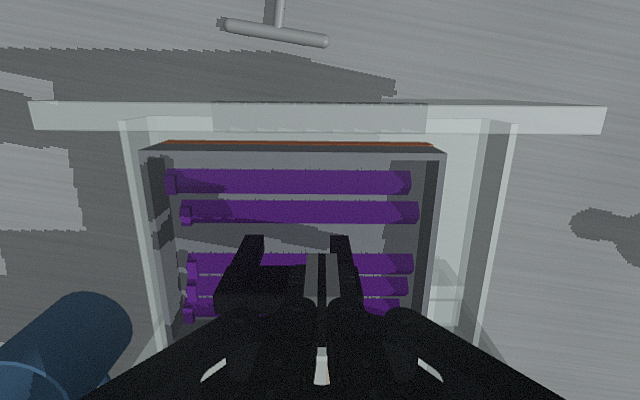

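View pics/t12.png

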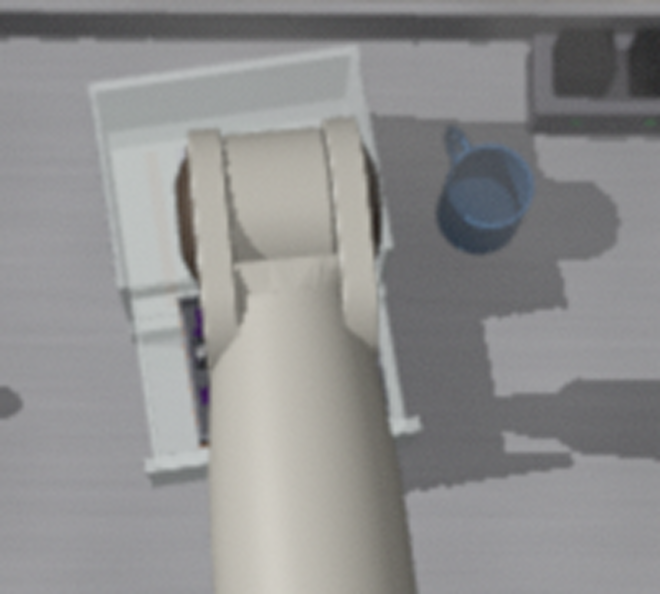

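```bash
python3 - <<'E'
import cv2
a=cv2.imread('pics/w12.png')[90:150,20:620];b=cv2.imread('pics/w8.png')[10:300,190:330]
cv2.imwrite('pics/z1.png',cv2.convertScaleAbs(cv2.resize(a,None,fx=1.33,fy=3,interpolation=cv2.INTER_CUBIC),alpha=1.3))
cv2.imwrite('pics/z2.png',cv2.convertScaleAbs(cv2.resize(b,None,fx=2,fy=2,interpolation=cv2.INTER_CUBIC),alpha=1.5))
E
```

```text
(no output)
```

View pics/z1.png

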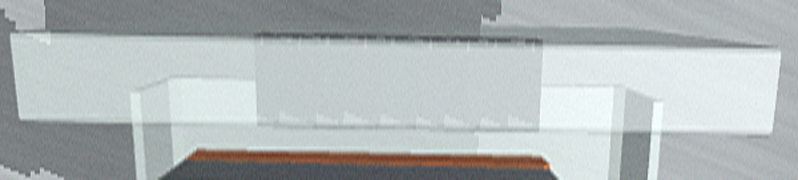

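View pics/z2.png

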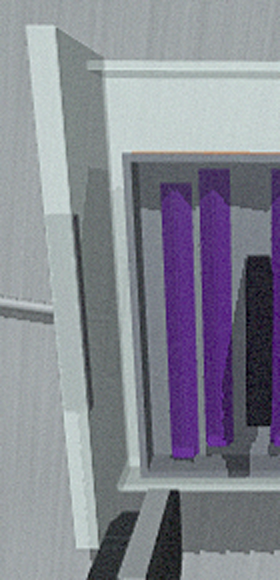

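The fingers went through a cut-out in the middle of the panel and pushed on the tray handle with only 3–4 N. The tray still looks seated. I'll back off, rise, and push the solid part of the panel right of the cut-out.

Call:
jog_arm([
  {"fingers":0,"x":-4,"y":-0.7,"z":0,"twist":0},
  {"fingers":0,"x":-8,"y":-1.3,"z":0,"twist":0},
  {"fingers":0,"x":-8,"y":-1.3,"z":20,"twist":0},
  {"fingers":0,"x":-8,"y":-1.3,"z":60,"twist":0},
  {"fingers":0,"x":-8,"y":-1.3,"z":95,"twist":0},
  {"fingers":0,"x":-30,"y":-20,"z":100,"twist":0},
  {"fingers":0,"x":-60,"y":-50,"z":100,"twist":0},
  {"fingers":0,"x":-90,"y":-80,"z":100,"twist":0},
  {"fingers":0,"x":-108,"y":-100,"z":100,"twist":0},
  {"fingers":0,"x":-108,"y":-100,"z":100,"twist":0},
])

```text
time: 16.8
ee_pos: [0.4699, -0.0432, 0.2335]
tcp_rot: [112.9, 89.5, 122.4]
wrist_force: [0.8, 0.2, 0.3]
opening: -0.0004
```

```bash
python3 - <<'E'
from h import *
o=bot.get_obs();print(o['ee_pos'],o['wrist_force'],o['time'])
c=viewer.camera('wrist');save('w13',c['image']);c['obs']=o;np.save('w13.npy',c,allow_pickle=True)
c=viewer.camera('scene');save('s13',cv2.resize(c['image'][140:270,230:400],None,fx=4.4,fy=4.4,interpolation=cv2.INTER_CUBIC))
E
```

```text
[ 0.46990765 -0.04317216  0.23346467] [0.819119   0.20672546 0.31564533] 16.8
```

View pics/w13.png

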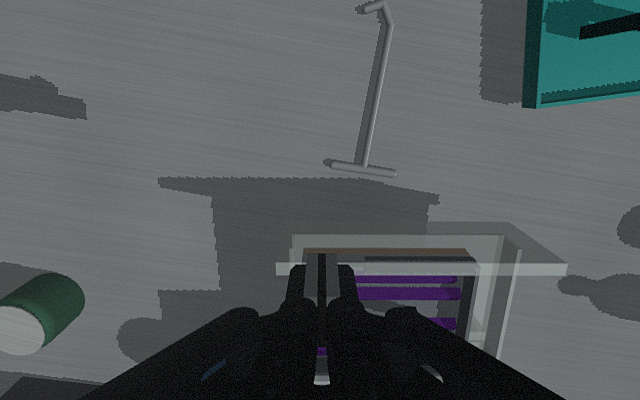

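View pics/s13.png

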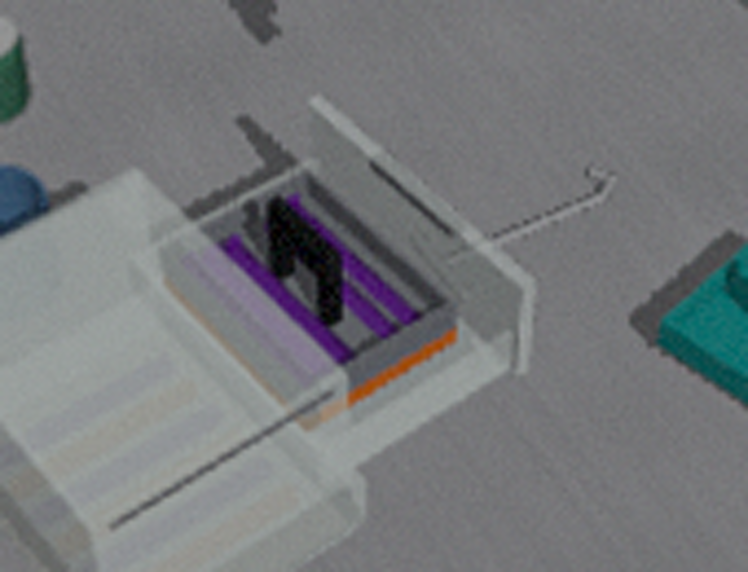

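```bash
python3 - <<'E'
from h import *
c=np.load('w13.npy',allow_pickle=True).item();o=c['obs']
print(back(c,[(277,262),(566,264),(277,275)],.145,o))
E
python3 - <<'E'
import cv2
b=cv2.imread('pics/w13.png')[220:300,260:580]
cv2.imwrite('pics/z3.png',cv2.convertScaleAbs(cv2.resize(b,None,fx=2.5,fy=2.5,interpolation=cv2.INTER_CUBIC),alpha=1.5))
E
```

```text
[[ 0.52417388 -0.06903013  0.145     ]
 [ 0.48844545  0.16043061  0.145     ]
 [ 0.53584287 -0.0675515   0.145     ]]
```

View pics/z3.png

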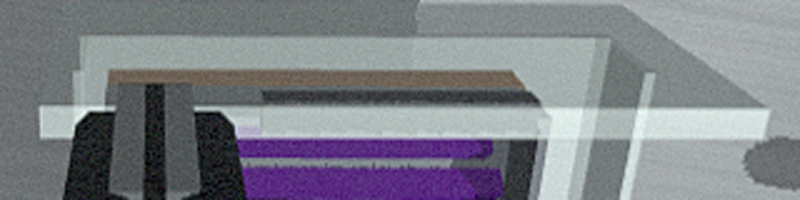

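Call:
jog_arm([
  {"fingers":0,"x":0,"y":0,"z":-30,"twist":0},
  {"fingers":0,"x":0,"y":0,"z":-70,"twist":0},
  {"fingers":0,"x":0,"y":0,"z":-98,"twist":0},
  {"fingers":0,"x":0,"y":0,"z":-104,"twist":0},
  {"fingers":0,"x":10,"y":1.6,"z":-104,"twist":0},
  {"fingers":0,"x":20,"y":3.2,"z":-104,"twist":0},
  {"fingers":0,"x":28,"y":4.6,"z":-104,"twist":0},
  {"fingers":0,"x":35,"y":5.7,"z":-104,"twist":0},
  {"fingers":0,"x":42,"y":6.8,"z":-104,"twist":0},
  {"fingers":0,"x":49,"y":8,"z":-104,"twist":0},
])

```text
time: 17.9
ee_pos: [0.5211, -0.0337, 0.1293]
tcp_rot: [114.0, 89.5, 123.6]
wrist_force: [-3.2, -0.1, 4.5]
opening: -0.0002
```

Call:
jog_arm([
  {"fingers":0,"x":6,"y":1,"z":0,"twist":0},
  {"fingers":0,"x":12,"y":2,"z":0,"twist":0},
])

```text
time: 18.1
ee_pos: [0.5335, -0.0317, 0.1294]
tcp_rot: [116.4, 89.5, 126.0]
wrist_force: [-2.6, -1.3, 3.1]
opening: -0.0001
```

```bash
python3 - <<'E'
from h import *
o=bot.get_obs();print(o['ee_pos'],o['wrist_force'],o['time'])
c=viewer.camera('scene');save('s14',cv2.resize(c['image'][100:270,210:430],None,fx=3.4,fy=3.4,interpolation=cv2.INTER_CUBIC))
E
```

```text
[ 0.53349959 -0.03170708  0.12938076] [-2.64903333 -1.31640923  3.09379485] 18.1
```

View pics/s14.png

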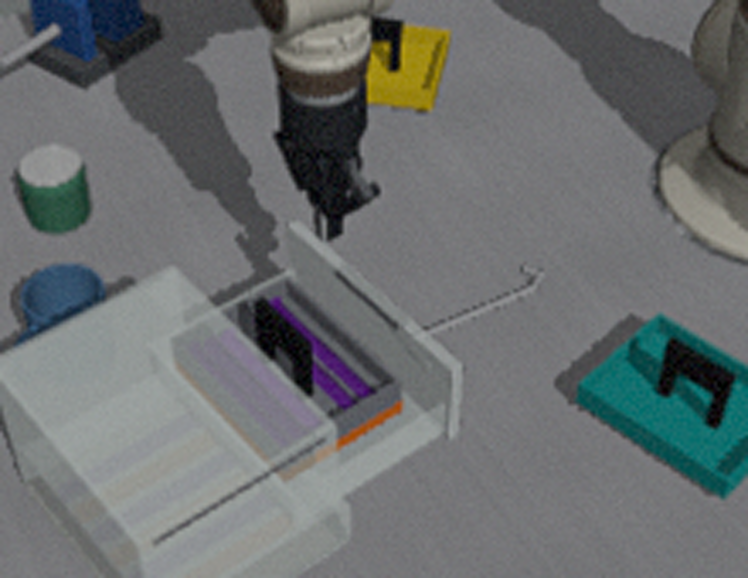

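Call:
jog_arm([
  {"fingers":0,"x":8,"y":1.3,"z":0,"twist":0},
  {"fingers":0,"x":18,"y":2.9,"z":0,"twist":0},
  {"fingers":0,"x":28,"y":4.6,"z":0,"twist":0},
  {"fingers":0,"x":38,"y":6.2,"z":0,"twist":0},
  {"fingers":0,"x":48,"y":7.8,"z":0,"twist":0},
  {"fingers":0,"x":58,"y":9.5,"z":0,"twist":0},
  {"fingers":0,"x":68,"y":11.1,"z":0,"twist":0},
  {"fingers":0,"x":76,"y":12.4,"z":0,"twist":0},
  {"fingers":0,"x":82,"y":13.4,"z":0,"twist":0},
  {"fingers":0,"x":86,"y":14,"z":0,"twist":0},
])

```text
time: 19.15
ee_pos: [0.621, -0.0175, 0.1292]
tcp_rot: [110.6, 89.5, 120.1]
wrist_force: [-2.9, -1.5, 2.3]
opening: -0.0003
```

```bash
python3 - <<'E'
from h import *
o=bot.get_obs();print(o['ee_pos'],o['wrist_force'],o['time'])
c=viewer.camera('wrist');save('w15',c['image']);c['obs']=o;np.save('w15.npy',c,allow_pickle=True)
c=viewer.camera('scene');save('s15',cv2.resize(c['image'][100:270,210:430],None,fx=3.4,fy=3.4,interpolation=cv2.INTER_CUBIC))
E
```

```text
[ 0.62095184 -0.01753107  0.12920386] [-2.90392005 -1.54527276  2.34519408] 19.15
```

View pics/w15.png

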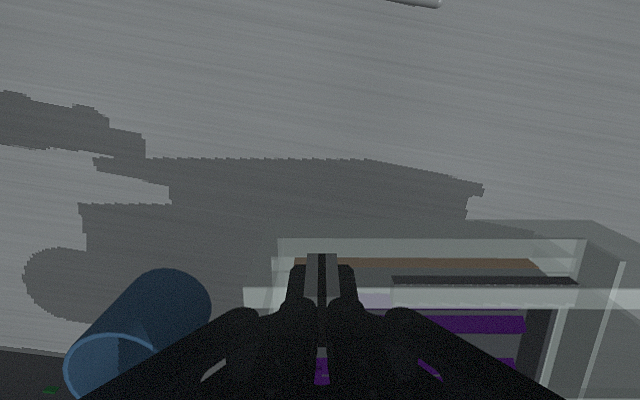

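View pics/s15.png

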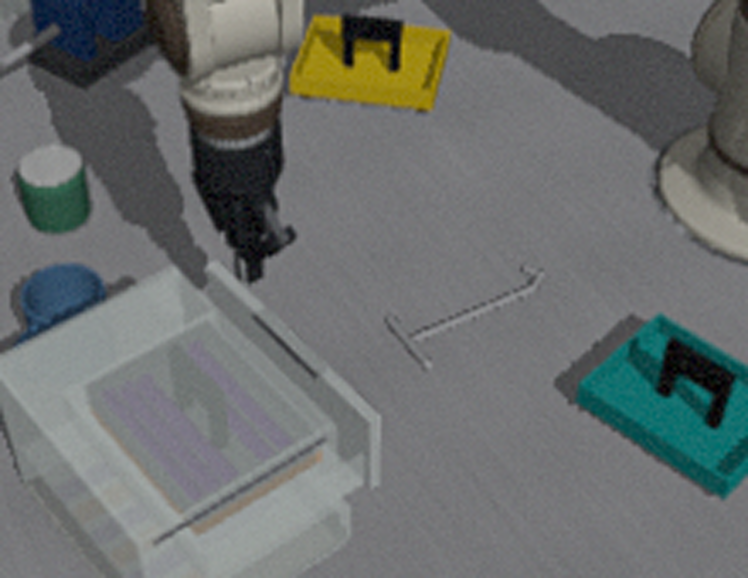

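Call:
jog_arm([
  {"fingers":0,"x":3,"y":0.5,"z":0,"twist":0},
  {"fingers":0,"x":6,"y":1,"z":0,"twist":0},
  {"fingers":0,"x":9,"y":1.5,"z":0,"twist":0},
  {"fingers":0,"x":12,"y":2,"z":0,"twist":0},
  {"fingers":0,"x":15,"y":2.4,"z":0,"twist":0},
  {"fingers":0,"x":18,"y":2.9,"z":0,"twist":0},
  {"fingers":0,"x":21,"y":3.4,"z":0,"twist":0},
  {"fingers":0,"x":23,"y":3.7,"z":0,"twist":0},
])

```text
time: 20.05
ee_pos: [0.6443, -0.0135, 0.1291]
tcp_rot: [106.0, 89.5, 115.6]
wrist_force: [-2.2, -1.5, 1.7]
opening: -0.0001
```

Call:
jog_arm([
  {"fingers":0,"x":2,"y":0.3,"z":0,"twist":0},
  {"fingers":0,"x":4,"y":0.6,"z":0,"twist":0},
])

```text
time: 20.25
ee_pos: [0.6485, -0.0129, 0.1291]
tcp_rot: [105.7, 89.5, 115.3]
wrist_force: [-3.1, -0.7, 1.0]
opening: -0.0003
```

Call:
jog_arm([
  {"fingers":0,"x":2,"y":0.3,"z":0,"twist":0},
  {"fingers":0,"x":4,"y":0.6,"z":0,"twist":0},
])

```text
time: 20.45
ee_pos: [0.6527, -0.0122, 0.1291]
tcp_rot: [105.6, 89.5, 115.2]
wrist_force: [-2.6, -1.0, 0.7]
opening: 0.0002
```

Call:
jog_arm([
  {"fingers":0,"x":1.5,"y":0.2,"z":0,"twist":0},
  {"fingers":0,"x":3,"y":0.5,"z":0,"twist":0},
])

```text
time: 20.65
ee_pos: [0.6542, -0.012, 0.1289]
tcp_rot: [124.6, 89.4, 134.1]
wrist_force: [-16.2, -2.9, 5.7]
opening: 0.0002
```

Call:
jog_arm([
  {"fingers":0,"x":1.5,"y":0.2,"z":0,"twist":0},
  {"fingers":0,"x":3,"y":0.5,"z":0,"twist":0},
])

```text
time: 20.85
ee_pos: [0.6543, -0.0119, 0.1288]
tcp_rot: [144.5, 89.2, 154.1]
wrist_force: [-23.2, -5.6, 9.4]
opening: 0.0
```

```bash
python3 - <<'E'
from h import *
o=bot.get_obs();print(o['ee_pos'],o['wrist_force'],o['time'])
c=viewer.camera('scene');save('s16',cv2.resize(c['image'][100:270,210:430],None,fx=3.4,fy=3.4,interpolation=cv2.INTER_CUBIC))
E
```

```text
[ 0.65428739 -0.01194991  0.12882085] [-23.18701137  -5.58459862   9.3776205 ] 20.85
```

View pics/s16.png

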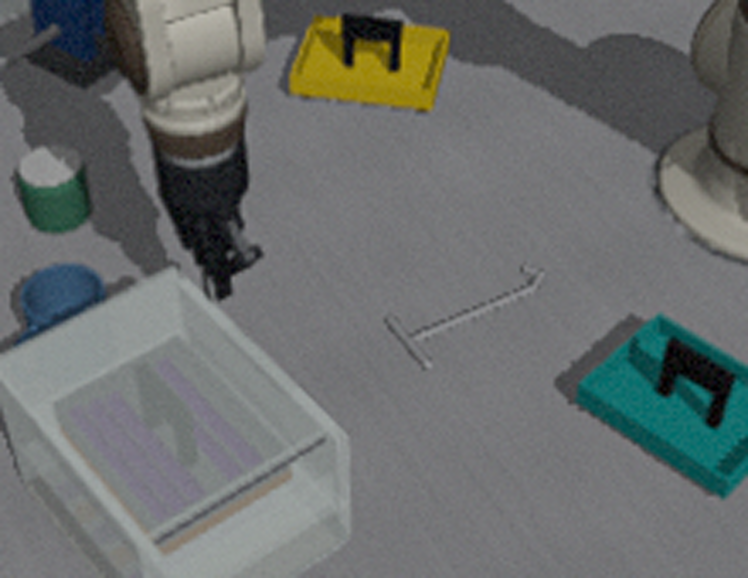

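Call:
jog_arm([
  {"fingers":0,"x":-4,"y":-0.7,"z":0,"twist":0},
  {"fingers":0,"x":-15,"y":-2.5,"z":0,"twist":0},
  {"fingers":0,"x":-40,"y":-6.5,"z":0,"twist":0},
  {"fingers":0,"x":-75,"y":-12,"z":20,"twist":0},
  {"fingers":0,"x":-110,"y":-18,"z":60,"twist":0},
  {"fingers":0,"x":-140,"y":-22,"z":100,"twist":0},
  {"fingers":0,"x":-140,"y":0,"z":140,"twist":0},
  {"fingers":0,"x":-140,"y":30,"z":170,"twist":0},
  {"fingers":0,"x":-140,"y":60,"z":180,"twist":0},
  {"fingers":0,"x":-140,"y":60,"z":180,"twist":0},
])

```text
time: 21.9
ee_pos: [0.5151, 0.0508, 0.311]
tcp_rot: [129.4, 89.3, 139.1]
wrist_force: [-0.7, -0.2, -0.1]
opening: 0.0001
```

```bash
python3 - <<'E'
from h import *
o=bot.get_obs();print(o['ee_pos'],o['wrist_force'],o['time'])
c=viewer.camera('wrist');save('w17',c['image']);c['obs']=o;np.save('w17.npy',c,allow_pickle=True)
c=viewer.camera('scene');np.save('s17.npy',c,allow_pickle=True);save('s17',cv2.resize(c['image'][160:290,195:345],None,fx=5,fy=4.6,interpolation=cv2.INTER_CUBIC))
E
```

```text
[0.5150823  0.05077488 0.31096796] [-0.69121891 -0.15560305 -0.14014526] 21.9
```

View pics/w17.png

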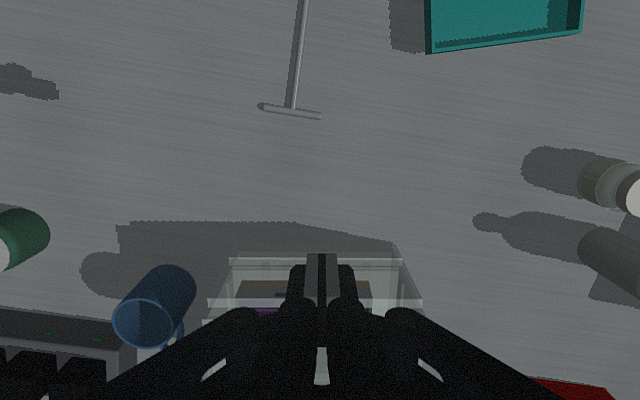

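View pics/s17.png

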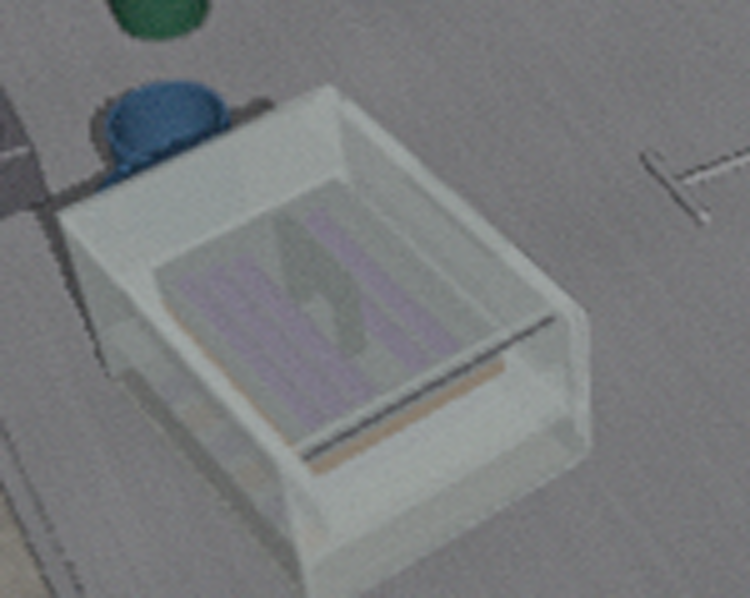

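Call:
jog_arm([
  {"fingers":0,"x":-35,"y":35,"z":0,"twist":0},
  {"fingers":0,"x":-70,"y":70,"z":0,"twist":0},
  {"fingers":0,"x":-105,"y":105,"z":0,"twist":0},
  {"fingers":0,"x":-140,"y":140,"z":0,"twist":0},
  {"fingers":0,"x":-175,"y":175,"z":0,"twist":0},
  {"fingers":0,"x":-205,"y":210,"z":0,"twist":0},
  {"fingers":0,"x":-235,"y":245,"z":0,"twist":0},
  {"fingers":0,"x":-250,"y":270,"z":0,"twist":0},
  {"fingers":0,"x":-250,"y":270,"z":0,"twist":0},
])

```text
time: 22.9
ee_pos: [0.2634, 0.3202, 0.3077]
tcp_rot: [146.0, 89.2, 155.8]
wrist_force: [-0.4, 0.2, -0.8]
opening: 0.0003
```

```bash
python3 - <<'E'
from h import *
o=bot.get_obs();print(o['ee_pos'],o['qd'].round(2),o['time'])
c=viewer.camera('top');np.save('t18.npy',c,allow_pickle=True);save('t18f',c['image']);save('t18',cv2.resize(c['image'][85:215,255:415],None,fx=4.6,fy=4.6,interpolation=cv2.INTER_CUBIC))
E
```

```text
[0.26338976 0.32019279 0.30773828] [-3.78 -0.55 -0.22  0.81 -1.11 -4.01] 22.9
```

View pics/t18f.png

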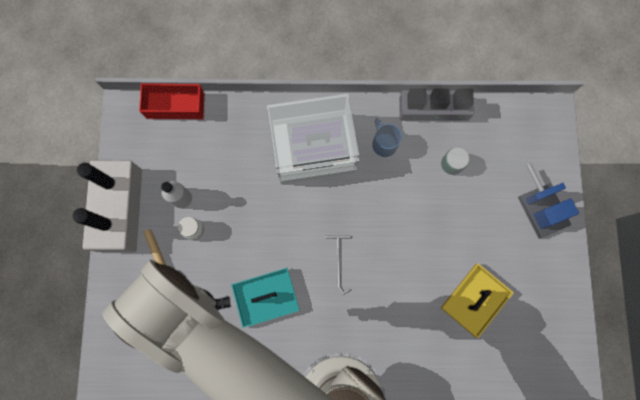

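View pics/t18.png

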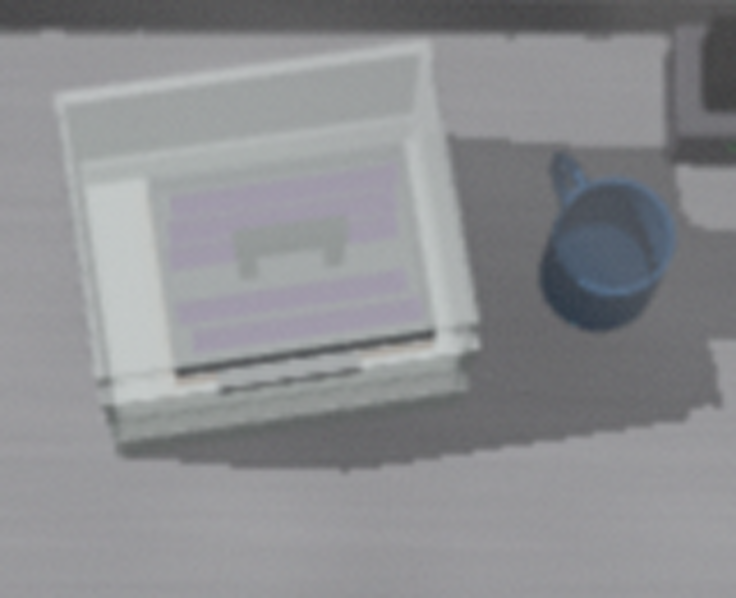

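```bash
python3 - <<'E'
from h import *
c=np.load('t18.npy',allow_pickle=True).item()
s=lambda q:[[255+(u+.5)/4.6-.5,85+(v+.5)/4.6-.5] for u,v in q]
t=np.radians(9.3);ux=np.array([np.cos(t),np.sin(t)]);uy=np.array([-ux[1],ux[0]])
def f(n,q,z):
    P=back(c,s(q),z)[:,:2];print(n,(P@np.c_[ux,uy]).round(4).tolist())
f('unit back',[(57,98),(428,43)],.165)
f('rim',[(150,180),(408,143),(435,333),(178,372)],.102)
f('panel?',[(118,440),(466,388)],.053)
im=c['image'].copy()
# overlay expected: unit front top edge, panel (shut) top outer edge, tray rim
P=back(c,s([(57,98),(428,43)]),.165)[:,:2];m=P.mean(0)
print('unit yaw',np.degrees(np.arctan2(-(P[0]-P[1])[0],(P[0]-P[1])[1])))
A=lambda x,y,z:np.r_[m+x*ux+y*uy,z]
L=[[A(-.185,-.118,.165),A(-.185,.118,.165)],[A(-.197,-.118,.145),A(-.197,.118,.145)],[A(-.185,-.118,.145),A(-.185,.118,.145)]]
big=cv2.resize(im[85:215,255:415],None,fx=4.6,fy=4.6,interpolation=cv2.INTER_CUBIC)
for l,col in zip(L,[(255,0,0),(0,255,0),(255,255,0)]):
    q=(proj(c,l)-[255,85]+.5)*4.6-.5;q=q.round().astype(int);cv2.line(big,tuple(map(int,q[0])),tuple(map(int,q[1])),col,1)
save('t18m',big)
E
```

```text
unit back [[0.8459, 0.0776], [0.8459, -0.1558]]
rim [[0.807, 0.0288], [0.8059, -0.1397], [0.6778, -0.1356], [0.6781, 0.03]]
panel? [[0.6521, 0.0757], [0.6511, -0.1548]]
unit yaw 9.311118748090696
```

View pics/t18m.png

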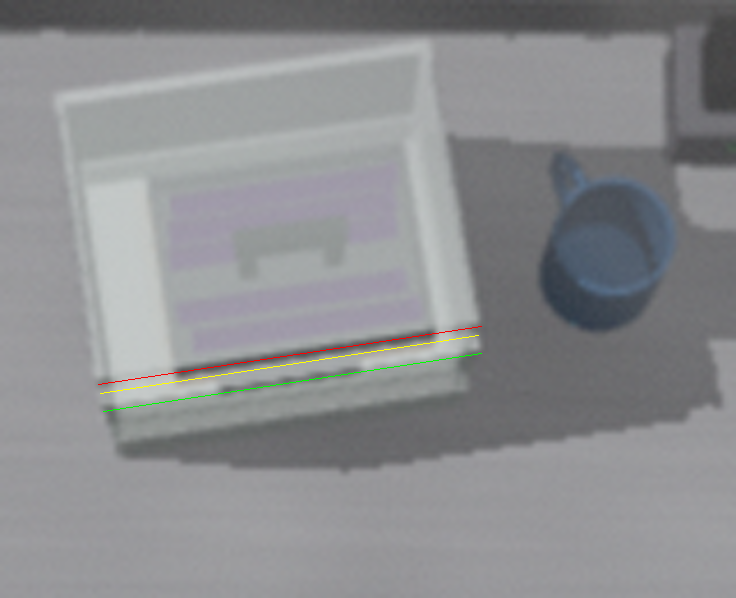

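The overlay agrees: the panel's top face lies between the predicted shut lines. The tray centre is 81 mm behind the unit front, where 80 is expected. Handing in.

```bash
python3 - <<'E'
from h import *
print(bot.get_obs()['qd'].round(2)); print(ticket.job_done())
E
```

```text
[-2.65 -0.48  0.08  0.56 -0.48 -1.24]
the job is handed in; nothing more can be done
None
```

I put the grey peg tray, with its five purple pegs, into the open pull-out tray and pushed that shut. My last checks agree, but the hand-in gave no verdict. It took about 23 s of the 72 s allowed.

- **Seating:** No sideways search was needed, because the lugs went into the sockets at the first position I tried. The tray's weight came off at a gripper height of 133.7 mm, against 133.6 mm predicted for fully home, and I felt almost no contact on the way down.
- **Shutting:** My first push went wrong. The closed fingers passed through a cut-out in the middle of the front panel and moved the drawer roughly 40–45 mm by pressing on the tray's handle, at the 3–4 N I measured. The tray still looked level and seated. I backed out and pushed the solid part of the panel, right of the cut-out, slowly until it stopped; the wrist force was about 23 N there.
- **Last checks:**
  - **Drawer:** In the top camera the panel lines up with its shut position.
  - **Tray:** Its centre is about 81 mm behind the unit front, where 80 mm is expected. It lies about 2–3 mm to the +y side of the seat point; the limit is 0 mm, and the picture is only good to about 2 mm, so that margin is small.
  - **Pegs:** All five are in the tray.
  - **Bystanders:** None looks moved; I did not measure them.
  - **Arm:** It is clear of everything, though it was still settling at up to 2.7 degrees/s when I handed in.
- **Disagreement:** The scene camera put the socket plate about 6 mm further to +y than the top camera did. The clean drop into the sockets showed the top camera was right.

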